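Load a milling jar into the sample carousel

ROBOT

A 6-joint arm with a two-finger parallel gripper is mounted at the origin on the work surface. World frame = base frame: x ahead of the robot, y to its left, z up, the work surface at z = 0. Lengths are in m, angles in rad, forces in N, time in s.
With the tool pointing down it reaches from about 0.25 to 0.725 m from the base axis. Payload 4 kg.
Tool frame: the origin (TCP) lies midway between the tips of the shut fingers; the grasp point (between the pads) lies 19 mm behind it; z points along the fingers, y is the direction in which the jaws open and shut (so a half turn about z gives the same grasp; the last joint's range is limited). The gripper opens to 85 mm and grips with 20 to 120 N. Pads are 22 mm wide; open, the fingers measure 114 mm over their backs; the gripper's body (76 mm by 85 mm) begins 54 mm behind the grasp point. The pads swing forward as they close: fully open they stand 13 mm farther back than shut.
Start: joints at [1.182, 0.241, 0.005, 1.335, 0, 1.571], TCP at [0.19, 0.463, 0.231] pointing down, gripper open.
Joint ranges: [-2.72, 2.72], [-1.05, 1.87], [-1.09, 1.28], [-1.99, 2.15], [-1.42, 1.44], [-3.14, 3.14]. Speed limits (rad/s): [2.79, 2.79, 3.14, 3.14, 3.14, 3.14].

INTERFACE

Orientations are given as a unit quaternion [x, y, z, w].
In Python, from workcell import bot, eyes, job gives the robot as it stands.
- The arm moves only by the shell command python3 -m crank 'ROWS'. ROWS is a JSON object of lists of equal length, an entry for each row: "dr": the turn, a rotation vector about the tool's x, y, z in rad, a list of three; "travel": the shift along the tool's x, y, z in m, a list of three; "hand": the finger opening in m, from 0 to 0.0854. In form: {"dr": [[wx, wy, wz], ...], "travel": [[x, y, z], ...], "hand": [hand, ...]}. A call has 1 to 10 rows; each row is the pose to reach, as a shift and turn from the pose commanded when the call began, along the tool's axes at that moment; what a row does not reach only later rows make up. A row lasts 1/8 s, in which the tool goes at most 62.5 mm and 10.7 degrees, less where a joint would pass 70% of its speed; a pose out of reach is approached as far as the arm can. A call with a gripper value outside its range is refused whole. The fingers move at their own pace and stop on an object; the grip force is fixed at half the most. Time passes only in rows, so rows that repeat a pose let the fingers close. It gives the time, the measured TCP pose, the force and the opening at its end, in the units of the state.
- bot.get_obs(): the state, without advancing time (a new reading comes with each control period).
- eyes.camera(name): name is "scene" or "side" or "wrist"; returns a dict with "color" (384x512x3 uint8, red, green, blue), "K" (3x3 intrinsics, pixels), "D" ([k1, k2, p1, p2, k3] as OpenCV has them; the pictures are not rectified), "R" (3x3) and "t" (3): a world point X has camera coordinates R X + t; the wrist camera has in their place "T_tool_cam" (4x4, takes a point from camera to tool coordinates, whose origin is the TCP and whose axes are the flange's). Camera axes: x right, y down, z forward; pixel columns grow to the right and rows downward; lengths in m; the calibration is good to about 2 mm. A picture is of the moment at which its call begins: read the wrist's pose just before it. There is no depth.
- job.job_done(): hands the job in, once; it reports no verdict.
The state is a dict: "clock": time; "joint_pos": joint angles; "joint_vel": joint speeds; "tau": joint torques, N m; "eef_pos": TCP position; "tool_rot": TCP orientation; "ft_force": force on the tool from outside, world axes, zero at the start; "ft_torque": the same for the moment, N m; "grip_width": finger opening in m.
Only numpy, scipy, OpenCV 4.12 (cv2) and the standard library are available. Lean on these libraries where they do the work, as an engineer would, in place of code of your own. Each camera call takes 0.05 s, during which the arm holds its last target.

TASK

First turn the carousel by one of its upright posts until the wide bay stands in the opening of the wire guard, in line with the fixed pointer. Then take the steel jar from its cradle by its sides, set it down on the open rest and let go, take it again by its two flat ends and lower it gently between the cheeks of the wide bay, without dropping it. Finish with the jar lying on the bay's floor, the bay still at the pointer, and the bottle, tube rack and pipette left where they are.

Things in the scene. Friction and masses are not known exactly. Their poses are not given: they have to be found in the camera images.
- stand: Fixed grey stand of the carousel. Origin on the turning axis at table height, z up; its -x points from the axis through the middle of the guard's opening to the pointer. The opening spans 70 degrees to each side of -x.
- guard (a point): Centre of the fixed guard of 5 mm steel wires, on the turning axis, at the wires' top (104 mm height). The guard lies above the bays everywhere but in the opening, out to 115 mm from the axis, so nothing can be put in there. The steel spindle in its middle has radius 16 mm and is 106 mm high.
- pointer (a point): Top of the fixed pointer: a dark upright tab, 14 mm wide, 50 mm high, just outside the disc, 160 mm from the axis, in the middle of the guard's opening, on a low bar that runs on to 195 mm from the axis.
- gate (a point): Fixed point of the stand: the loading place, in the opening in line with the pointer, 82 mm from the axis along the stand's -x, at 64 mm height. The jar's centre belongs here at the end.
- carousel (a joint): Angle in rad of the turning black plastic disc (radius 146 mm, top face at 40 mm height), counter-clockwise from above. 0 or any full turn: the wide bay is at the gate. It turns freely either way, more than a full turn, and stays where it is left (friction about 0.1 N m, so about 1 N at a post). Starts 1.6 to 4.7 rad from the gate.
- wide_bay (a point): On the disc, 82 mm from the axis: where the centre of a jar lying in the wide bay is (64 mm height). The bay is two parallel upright white plastic cheeks on its inner and outer side, 40 mm apart, 36 mm long, 4 mm thick, tops at 92 mm, square to the radius; between them a flat floor. At the gate the jar lies along the stand's y.
- bay_floor (a point): Middle of the wide bay's flat floor, 48 mm height. Both ends of the bay are open: the jar lies square to the radius and sticks out 11 mm past each end of the cheeks, and the disc beside it is free for fingers. The three other bays, a quarter turn apart, are only 22 mm wide with lower cheeks; two hold small fixed capsules.
- post_a (a point): Centre of the top of one of the two turning posts on the disc: upright bright steel rod, diameter 16 mm, from the disc to 150 mm height, 132 mm from the axis, 135 degrees around from the wide bay (clockwise from above). Its part above the guard, from 104 to 150 mm height, can be gripped or pushed from any side.
- post_b (a point): The same for the other post, 135 degrees counter-clockwise from the wide bay.
- cradle: Fixed grey cradle in which the jar starts, along its x. Origin at table height under its centre. White V faces carry the jar with its axis at 40 mm height; they reach 15 mm to each side and 31 mm up; foot plate 60 mm wide, 6 mm thick. Upright stops 50 mm high, 62 mm apart, cover the jar's ends, so it can be gripped only across its diameter.
- rest: Fixed grey rest, the same V as the cradle but only 28 mm long and without end stops: both ends of a jar lying on it stick out 15 mm. Origin at table height under its centre; a jar is to lie along its x.
- rest_seat (a point): Where the centre of a jar lying on the rest belongs: 40 mm above the rest's origin.
- jar: Closed steel milling jar, a plain cylinder 32 mm in diameter and 58 mm long with flat ends and two dark rings around it, 130 to 250 g. Origin at its centre, x along its axis. Which end points where does not matter.
- reagent_bottle: Bystander: amber bottle with white cap, 60 mm diameter, 130 mm high. Origin at the centre of its underside.
- tube_rack: Bystander: pink rack 70 x 130 x 45 mm with some green-capped tubes up to 83 mm high. Origin at the centre of its underside.
- pipette: Bystander: grey and white pipette lying on the table, about 270 mm long, 28 mm wide, 24 mm high. Origin under its grip, x towards its tip.
Not all that is in view belongs to the job. Leave any purple look-alike of the rest alone. What is shaped like the jar but purple is not meant.

How it is judged:
On the way, in this order (a step that is already met when the one before it is completed fails the run):
1. the wide bay is at the gate (within 12 mm) and at rest, the jar still in the cradle (horizontal distance between wide_bay and gate below 0.012 m and velocity of joint carousel between -0.1 and 0.1 rad/s and horizontal distance between jar and cradle below 0.02 m), for 0.2 s.
2. the jar lies on the rest, let go and at rest (horizontal distance between jar and rest_seat below 0.012 m and height (world z) of jar between 0.035 and 0.046 m and angle between the x axis of jar and the x axis of rest, either way round below 0.2 rad and contact force between jar and the fingers below 0.05 N and linear speed of jar below 0.03 m/s), for 0.2 s.
At the end, for the whole second after the job is handed in: The jar lies released and at rest on the floor of the wide bay (its centre within 12 mm of the bay's centre seen from above and within 5 mm of 64 mm height, its axis along the bay within 0.25 rad), and the carousel is at rest with the bay's centre within 12 mm of the gate (horizontal distance between wide_bay and gate below 0.012 m and horizontal distance between jar and wide_bay below 0.012 m and height (world z) of jar between 0.059 and 0.069 m and angle between the x axis of jar and the y axis of stand, either way round below 0.25 rad and contact force between jar and the fingers below 0.05 N and velocity of joint carousel between -0.05 and 0.05 rad/s and linear speed of jar below 0.03 m/s); the robot touches nothing.
It fails at once if the jar is dropped or falls (moves faster than 0.5 m/s while no finger touches it) (linear speed of jar above 0.5 m/s and contact force between jar and the fingers below 0.05 N).
It fails at once if the reagent bottle is moved by more than 30 mm (distance of reagent_bottle from where it was at the start of the episode above 0.03 m).
It fails at once if the tube rack is moved by more than 30 mm (distance of tube_rack from where it was at the start of the episode above 0.03 m).
It fails at once if the pipette is moved by more than 30 mm (distance of pipette from where it was at the start of the episode above 0.03 m).
It also fails if it takes over 72 s, if anything falls off the work surface, if the arm or the gripper's body presses on something with over 40 N, if the wrist force passes 120 N, or if a joint passes its speed limit or range.

## Working session

There is one attempt and no reset: what is moved stays moved. The work goes in short steps, Python scripts to look and compute and a shell command to move; the robot and the scene stay as the last step left them, time stands still between calls to the robot, and variables do not carry over. Pictures are saved under pics/ and viewed, and the job is handed in when it is done.

```bash
ls; mkdir -p pics
cat > h.py <<'E'
import numpy as np, cv2
from scipy.spatial.transform import Rotation as Rn
def snap(eyes,bot,name,fn):
    o=bot.get_obs(); c=eyes.camera(name)
    cv2.imwrite('pics/%s.png'%fn,c['color'][:,:,::-1])
    d={k:np.array(c[k]) for k in c if k!='color'}
    if name=='wrist':
        T=np.eye(4);T[:3,:3]=Rn.from_quat(o['tool_rot']).as_matrix();T[:3,3]=o['eef_pos']
        W=T@np.array(c['T_tool_cam']); d['R']=W[:3,:3].T; d['t']=-W[:3,:3].T@W[:3,3]
    np.savez('pics/%s.npz'%fn,**d)
    return o
def ray(fn,uv):
    d=np.load('pics/%s.npz'%fn)
    n=cv2.undistortPoints(np.array([[uv]],float),d['K'],d['D'])[0,0]
    return -d['R'].T@d['t'], d['R'].T@np.array([n[0],n[1],1])
def at(fn,uv,z):
    o,v=ray(fn,uv); return o+v*(z-o[2])/v[2]
def proj(fn,X):
    d=np.load('pics/%s.npz'%fn)
    return cv2.projectPoints(np.array(X,float).reshape(-1,1,3),cv2.Rodrigues(d['R'])[0],d['t'],d['K'],d['D'])[0].reshape(-1,2)
def crop(fn,x0,y0,x1,y1,s,out):
    im=cv2.imread('pics/%s.png'%fn)[y0:y1,x0:x1]
    cv2.imwrite('pics/%s.png'%out,cv2.resize(im,None,fx=s,fy=s,interpolation=cv2.INTER_CUBIC))
def tri(fn1,uv1,fn2,uv2):
    o1,v1=ray(fn1,uv1);o2,v2=ray(fn2,uv2)
    A=np.stack([v1,-v2],1); s=np.linalg.lstsq(A,o2-o1,rcond=None)[0]
    p,q=o1+s[0]*v1,o2+s[1]*v2
    return (p+q)/2,np.linalg.norm(p-q)
E
python3 - <<'E'
from workcell import bot,eyes,job
from h import *
for n in('scene','side','wrist'): o=snap(eyes,bot,n,n+'0')
print(o)
for n in('scene','side','wrist'):
    d=np.load('pics/%s0.npz'%n); print(n,-d['R'].T@d['t'],d['R'].T[:,2], d['K'][0,0])
E
```

```text
pics
{'clock': 0.1, 'joint_pos': array([ 1.18197111e+00,  2.41352139e-01,  3.82925248e-03,  1.33518753e+00,
       -2.91166260e-05,  1.57078761e+00]), 'joint_vel': array([ 0.00011396, -0.00154019,  0.00610537, -0.00029528, -0.00044876,
       -0.00079523]), 'tau': array([ 5.55555926e-04, -3.73138225e+01,  2.53009808e+01,  1.08406960e-02,
        7.34289642e-05,  1.15201348e-05]), 'eef_pos': array([0.18934085, 0.46214176, 0.2304834 ]), 'tool_rot': array([ 1.93185863e-01,  9.81161713e-01, -9.41828230e-04, -1.70611995e-04]), 'ft_force': array([ 0.18937803, -0.5397903 ,  0.35413654]), 'ft_torque': array([ 0.0134408 ,  0.05361376, -0.004319  ]), 'grip_width': 0.08559194061897613}
scene [0.99790116 0.50848108 1.25731607] [-0.35590383 -0.42068354 -0.83448057] 470.710926065202
side [-0.09726464 -0.74072643  1.07353893] [ 0.45950406  0.52537749 -0.71612465] 446.8413390226596
wrist [0.12209158 0.48987642 0.37275611] [ 0.26532839 -0.11065075 -0.95778769] 297.81202978188367
```

View pics/scene0.png

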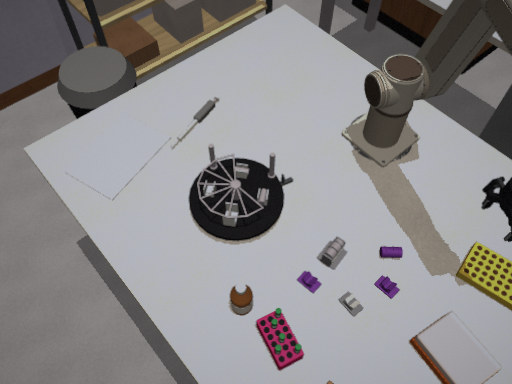

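View pics/side0.png

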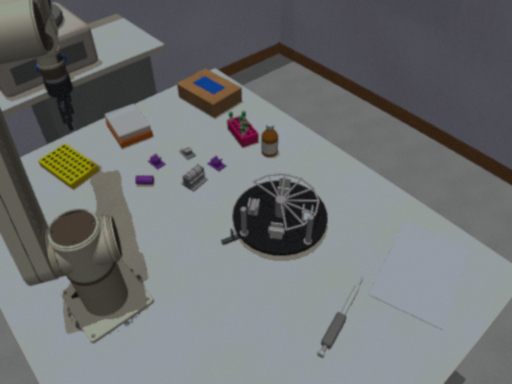

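View pics/wrist0.png

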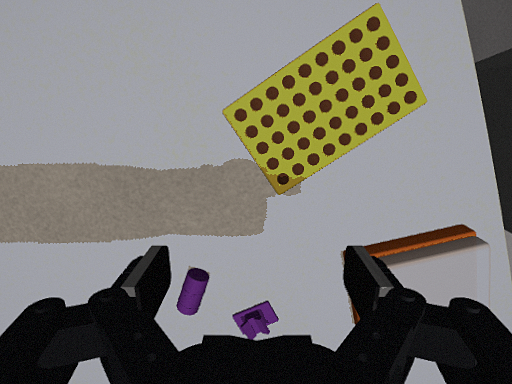

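Scene: the carousel is at (236,198), the pointer at (287,181), and the posts at (212,153) and (272,163). The grey cradle with the steel jar is at (333,250). There are three rest-shaped things: purple at (309,282), purple at (387,287) and grey at (350,303). The grey one fits. The purple cylinder at (391,252) is a decoy. I'll enlarge these to confirm.

Run:
```python
from h import *
crop('scene0',180,125,310,245,6,'c1'); crop('scene0',290,230,410,320,6,'c2')
crop('side0',215,165,335,260,6,'c3'); crop('side0',130,130,240,200,7,'c4')
```

```text
(no output)
```

View pics/c1.png

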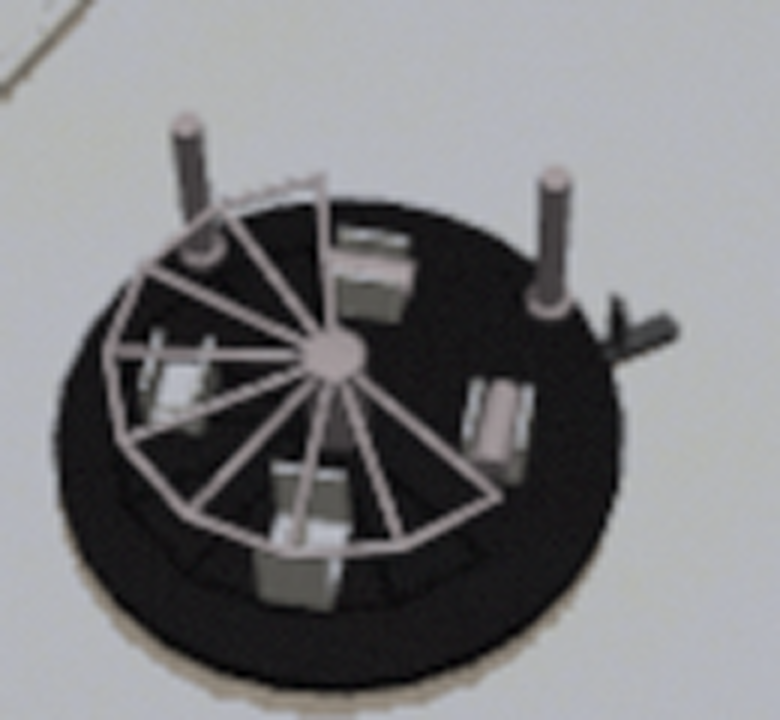

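View pics/c2.png

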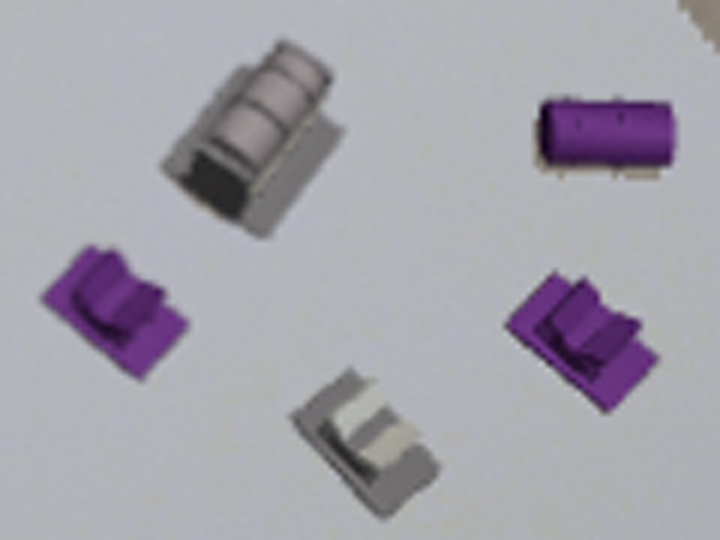

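View pics/c3.png

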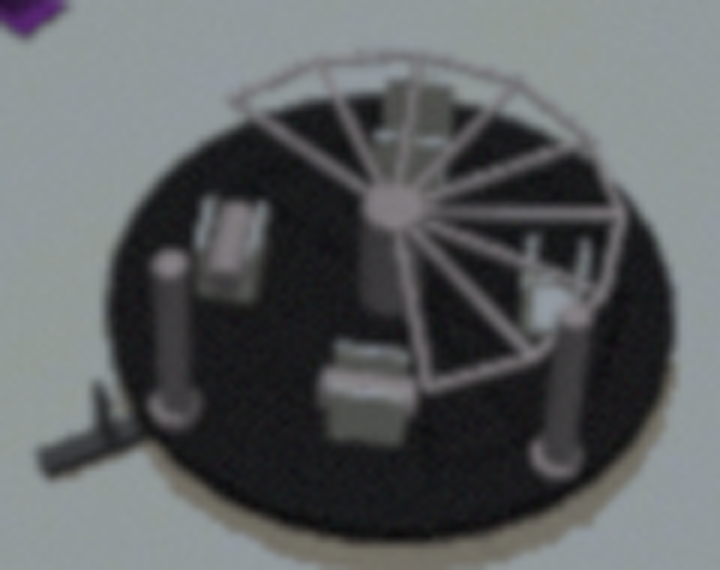

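View pics/c4.png

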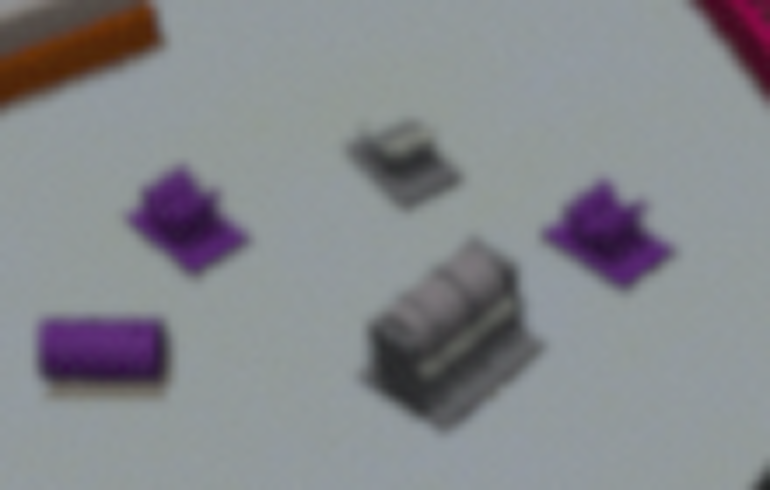

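Run:
```python
from h import *
C=lambda x,y,x0,y0,s:((x+.5)/s-.5+x0,(y+.5)/s-.5+y0)
c1=lambda x,y:C(x,y,180,125,6); c2=lambda x,y:C(x,y,290,230,6); c3=lambda x,y:C(x,y,215,165,6); c4=lambda x,y:C(x,y,130,130,7)
P={}
for n,a,b,z in [('spin',(334,355),(392,207),.106),('pA?',(187,125),(570,316),.15),('pB?',(555,178),(170,265),.15),('pointer',(615,297),(100,385),.05)]:
    p,e=tri('scene0',c1(*a),'side0',c3(*b)); print(n,p.round(4),e.round(4),at('scene0',c1(*a),z).round(4),at('side0',c3(*b),z).round(4)); P[n]=(at('scene0',c1(*a),z)+at('side0',c3(*b),z))/2
s=P['spin']
for n in P: 
    d=P[n]-s; print(n,np.hypot(*d[:2]),np.degrees(np.arctan2(d[1],d[0])))
w=at('scene0',c1(312,530),.05)-s; print('wide',np.hypot(*w[:2]),np.degrees(np.arctan2(w[1],w[0])))
print('rest corners scene')
r=[at('scene0',c2(*q),.006) for q in[(350,368),(292,415),(385,520),(440,468)]]; print(np.round(r,4),np.mean(r,0))
r=[at('side0',c4(*q),.006) for q in[(463,180),(408,208),(347,152)]]; print(np.round(r,4))
print('cradle foot')
r=[at('scene0',c2(*q),.006) for q in[(162,168),(263,238),(344,130)]]; print(np.round(r,4),(r[0]+r[2])/2)
r=[at('side0',c4(*q),.006) for q in[(362,378),(445,430),(543,348)]]; print(np.round(r,4),(r[0]+r[2])/2)
```

```text
spin [ 0.5413 -0.1133  0.1048] 0.0043 [ 0.5433 -0.1141  0.106 ] [ 0.5388 -0.1127  0.106 ]
pA? [ 0.5269 -0.2439  0.1486] 0.0045 [ 0.529  -0.2447  0.15  ] [ 0.5241 -0.2433  0.15  ]
pB? [ 0.4104 -0.1002  0.1489] 0.0028 [ 0.412  -0.1005  0.15  ] [ 0.4087 -0.1     0.15  ]
pointer [ 0.3873 -0.073   0.0548] 0.0058 [ 0.3872 -0.0771  0.05  ] [ 0.3875 -0.0679  0.05  ]
spin 0.0 0.0
pA? 0.13141140921019956 -96.3430926254045
pB? 0.13134697699524606 174.25933713842437
pointer 0.1590729379289457 165.094177471197
wide 0.06878231152166475 38.03939131153901
rest corners scene
[[0.493  0.3114 0.006 ]
 [0.5296 0.3096 0.006 ]
 [0.5332 0.3701 0.006 ]
 [0.4967 0.3699 0.006 ]] [0.51311497 0.34023891 0.006     ]
[[0.5251 0.3082 0.006 ]
 [0.4916 0.3095 0.006 ]
 [0.4928 0.3664 0.006 ]]
cradle foot
[[0.4879 0.1838 0.006 ]
 [0.4771 0.2405 0.006 ]
 [0.4068 0.2268 0.006 ]] [0.4473461  0.20525755 0.006     ]
[[0.4045 0.2241 0.006 ]
 [0.4144 0.1692 0.006 ]
 [0.4823 0.1825 0.006 ]] [0.44344409 0.20333246 0.006     ]
```

```bash
cat >> h.py <<'E'
def plan(bot,targets):
    """targets: list of (x,y,z,psi_deg of jaw y axis), tool down"""
    o=bot.get_obs(); R0=Rn.from_quat(o['tool_rot']); p=np.array(o['eef_pos'])
    y=R0.as_matrix()[:,1]; psi=np.degrees(np.arctan2(y[1],y[0])); print('now',p.round(4),'psi',psi.round(2),'q',np.degrees(o['joint_pos']).round(1),'F',np.round(o['ft_force'],1),'w',round(o['grip_width'],4),'t',o['clock'])
    for x,yy,z,ps in targets:
        a=np.radians(ps); ya=np.array([np.cos(a),np.sin(a),0]); za=np.array([0,0,-1.]); xa=np.cross(ya,za)
        Rt=Rn.from_matrix(np.stack([xa,ya,za],1))
        print('dr',(R0.inv()*Rt).as_rotvec().round(4).tolist(),'travel',R0.inv().apply(np.array([x,yy,z])-p).round(4).tolist())
E
python3 - <<'E'
from workcell import bot
from h import *
plan(bot,[(.410,-.100,.20,84.5)])
E
```

```text
now [0.1894 0.4622 0.2306] psi 67.72 q [67.7 13.8  0.2 76.5 -0.  90. ] F [-0.7 -0.2 -0.2] w 0.0857 t 0.15
dr [-0.0016, -0.0002, -0.2928] travel [-0.4173, -0.4366, 0.0313]
```

```bash
python3 -m crank '{"dr":[[0,0,-0.293],[0,0,-0.293],[0,0,-0.293],[0,0,-0.293],[0,0,-0.293],[0,0,-0.293],[0,0,-0.293],[0,0,-0.293],[0,0,-0.293],[0,0,-0.293]],"travel":[[-0.417,-0.437,0.03],[-0.417,-0.437,0.03],[-0.417,-0.437,0.03],[-0.417,-0.437,0.03],[-0.417,-0.437,0.03],[-0.417,-0.437,0.03],[-0.417,-0.437,0.03],[-0.417,-0.437,0.03],[-0.417,-0.437,0.03],[-0.417,-0.437,0.03]],"hand":[0.06,0.06,0.06,0.06,0.06,0.06,0.06,0.06,0.06,0.06]}'
python3 - <<'E'
from workcell import bot,eyes
from h import *
snap(eyes,bot,'wrist','w1');plan(bot,[(.410,-.100,.2,84.5),(.410,-.100,.113,84.5)])
E
```

```text
clock: 1.4
eef_pos: [0.4101, -0.1023, 0.201]
tool_rot: [0.049, 0.999, -0.0, 0.0]
ft_force: [-0.4, 1.0, -0.4]
grip_width: 0.0597
now [ 0.412  -0.106   0.2008] psi 84.19 q [-14.3   6.2 -13.6  70.   -0.2  -8.5] F [ 4.2 -3.4  0.1] w 0.06 t 1.45
dr [-0.0038, 0.002, -0.0054] travel [0.0026, 0.0058, 0.0008]
dr [-0.0038, 0.002, -0.0054] travel [0.0028, 0.0061, 0.0878]
```

View pics/w1.png

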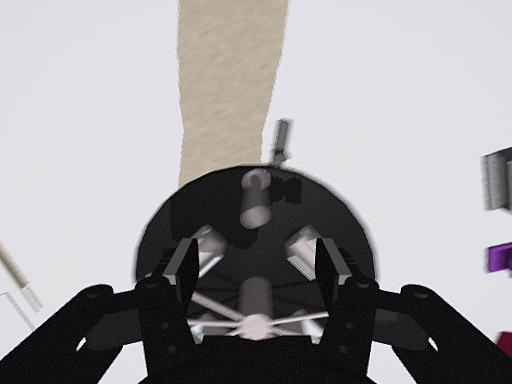

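Run:
```python
from workcell import bot,eyes
from h import *
snap(eyes,bot,'wrist','w2')
print(proj('w2',[[.410,-.100,.15],[.410,-.100,.04],[.5413,-.1133,.105],[.3873,-.0725,.05]]))
plan(bot,[(.410,-.100,.113,84.5)])
crop('w2',130,100,390,384,2.5,'w2c')
```

```text
[[265.69166373 211.38918473]
 [263.00109845 175.12884334]
 [263.3515419  323.4009662 ]
 [288.72527964 152.3590952 ]]
now [ 0.4108 -0.1033  0.2007] psi 84.17 q [-14.1   6.1 -13.8  70.1  -0.1  -8.2] F [-0.5 -0.4 -0. ] w 0.0595 t 1.5
dr [-0.001, 0.0002, -0.0058] travel [0.0011, 0.0033, 0.0877]
```

View pics/w2c.png

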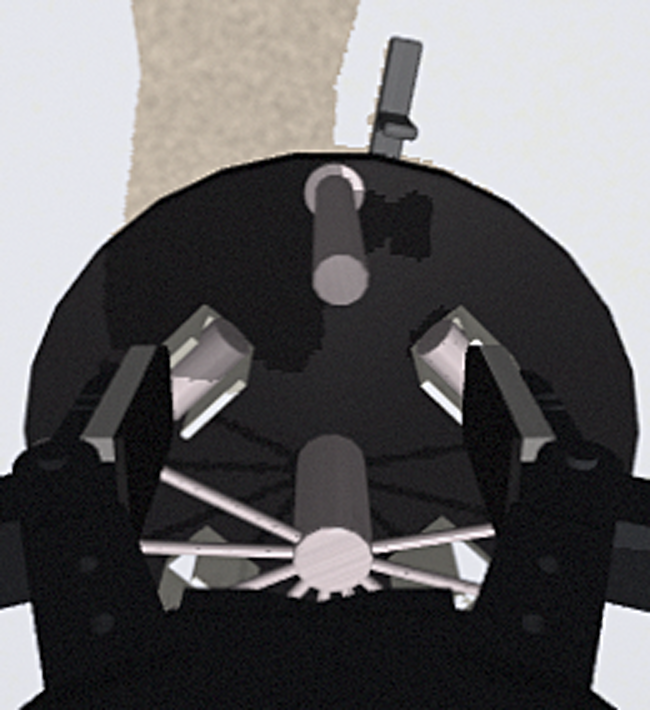

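Wrist view: the post top is at (266,212) and predicted at (265.7,211.4), so the calibration agrees. I'll descend round the post with the jaws as a loose cage.

```bash
python3 -m crank '{"dr":[[0,0,-0.006],[0,0,-0.006],[0,0,-0.006],[0,0,-0.006],[0,0,-0.006],[0,0,-0.006]],"travel":[[0.001,0.003,0.03],[0.001,0.003,0.088],[0.001,0.003,0.088],[0.001,0.003,0.088],[0.001,0.003,0.088],[0.001,0.003,0.088]],"hand":[0.06,0.06,0.06,0.024,0.024,0.024]}'
python3 - <<'E'
from workcell import bot,eyes
from h import *
print(at('w2',(130+398/2.5,100+122/2.5),.05)-np.array([.5413,-.1133,.05]))
ax=np.array([.5413,-.1133]); import math
T=[]
for k in range(1,22):
    th=174.3+6*k; T.append((ax[0]+.132*math.cos(math.radians(th)),ax[1]+.132*math.sin(math.radians(th)),.113,th-90))
plan(bot,T[:10])
E
```

```text
clock: 2.25
eef_pos: [0.4104, -0.0969, 0.115]
tool_rot: [0.045, 0.999, -0.0, 0.002]
ft_force: [0.9, -0.7, -0.1]
grip_width: 0.0243
[-1.57456948e-01  4.15171660e-02 -1.38777878e-17]
now [ 0.4104 -0.0969  0.115 ] psi 84.86 q [-13.3  10.2 -22.7  56.8   0.   -8.2] F [ 0.9 -0.7 -0.1] w 0.0243 t 2.25
dr [-0.0006, 0.0035, -0.0949] travel [-0.0004, -0.0171, 0.002]
dr [-0.0008, 0.0035, -0.1996] travel [-0.0024, -0.0308, 0.002]
dr [-0.001, 0.0034, -0.3043] travel [-0.0059, -0.0442, 0.002]
dr [-0.0012, 0.0034, -0.409] travel [-0.0107, -0.0571, 0.002]
dr [-0.0014, 0.0033, -0.5138] travel [-0.0168, -0.0695, 0.0021]
dr [-0.0015, 0.0033, -0.6185] travel [-0.0243, -0.0811, 0.0021]
dr [-0.0017, 0.0032, -0.7232] travel [-0.0328, -0.092, 0.0021]
dr [-0.0019, 0.0031, -0.8279] travel [-0.0425, -0.1018, 0.0022]
dr [-0.0021, 0.003, -0.9326] travel [-0.0532, -0.1106, 0.0022]
dr [-0.0023, 0.0029, -1.0374] travel [-0.0647, -0.1183, 0.0023]
```

```bash
python3 -m crank '{"dr":[[0,0,-0.095],[0,0,-0.2],[0,0,-0.304],[0,0,-0.409],[0,0,-0.514],[0,0,-0.618],[0,0,-0.723],[0,0,-0.828],[0,0,-0.933],[0,0,-1.037]],"travel":[[0,-0.017,0.002],[-0.002,-0.031,0.002],[-0.006,-0.044,0.002],[-0.011,-0.057,0.002],[-0.017,-0.07,0.002],[-0.024,-0.081,0.002],[-0.033,-0.092,0.002],[-0.0425,-0.102,0.002],[-0.053,-0.111,0.002],[-0.065,-0.118,0.002]],"hand":[0.024,0.024,0.024,0.024,0.024,0.024,0.024,0.024,0.024,0.024]}'
python3 - <<'E'
from workcell import bot,eyes
from h import *
ax=np.array([.5413,-.1133]); import math
T=[]
for k in range(11,22):
    th=174.3+6*k; T.append((ax[0]+.132*math.cos(math.radians(th)),ax[1]+.132*math.sin(math.radians(th)),.113,th-90))
plan(bot,T)
snap(eyes,bot,'side','s1')
crop('s1',190,150,360,280,4.5,'s1c')
E
```

```text
clock: 3.5
eef_pos: [0.4633, -0.2206, 0.112]
tool_rot: [-0.457, 0.889, -0.0, -0.0]
ft_force: [-1.3, 0.2, 0.1]
grip_width: 0.0239
now [ 0.4633 -0.2206  0.112 ] psi 144.44 q [-25.4  20.1  -9.7  60.3  -0.  -79.9] F [-1.3  0.2  0.1] w 0.0239 t 3.5
dr [-0.0003, -0.0003, -0.1022] travel [-0.0013, -0.0145, -0.001]
dr [-0.0003, -0.0003, -0.207] travel [-0.0034, -0.0282, -0.001]
dr [-0.0002, -0.0004, -0.3117] travel [-0.007, -0.0415, -0.001]
dr [-0.0002, -0.0004, -0.4164] travel [-0.0119, -0.0544, -0.001]
dr [-0.0002, -0.0004, -0.5211] travel [-0.0181, -0.0668, -0.001]
dr [-0.0002, -0.0004, -0.6258] travel [-0.0256, -0.0784, -0.001]
dr [-0.0002, -0.0004, -0.7306] travel [-0.0343, -0.0891, -0.001]
dr [-0.0001, -0.0004, -0.8353] travel [-0.044, -0.0989, -0.001]
dr [-0.0001, -0.0004, -0.94] travel [-0.0548, -0.1076, -0.001]
dr [-0.0001, -0.0004, -1.0447] travel [-0.0663, -0.1152, -0.001]
dr [-0.0001, -0.0004, -1.1494] travel [-0.0786, -0.1215, -0.001]
```

View pics/s1c.png

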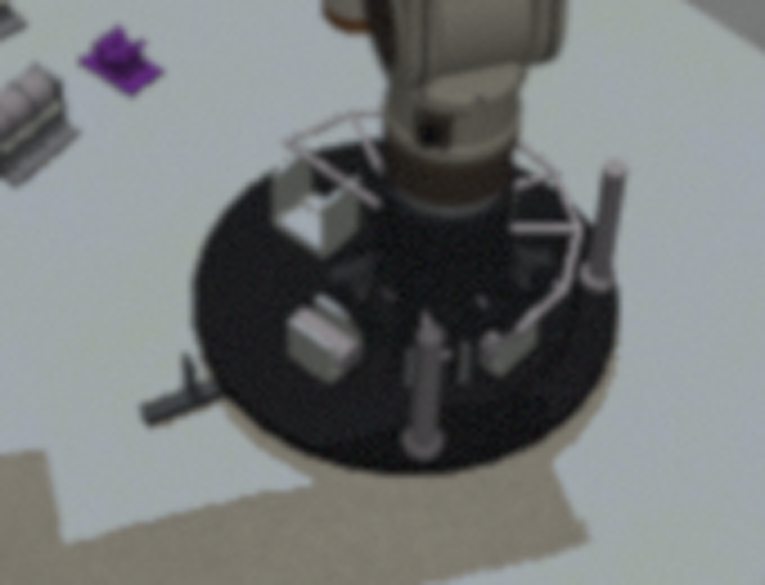

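The disc turned with the post, and the wide bay is now at about (317,210) in the crop, with about 66° to go. I continue, slowing at the end.

```bash
python3 -m crank '{"dr":[[0,0,-0.102],[0,0,-0.207],[0,0,-0.312],[0,0,-0.416],[0,0,-0.521],[0,0,-0.626],[0,0,-0.731],[0,0,-0.835],[0,0,-0.94],[0,0,-0.995]],"travel":[[-0.001,-0.0145,-0.001],[-0.0035,-0.028,-0.001],[-0.007,-0.0415,-0.001],[-0.012,-0.0545,-0.001],[-0.018,-0.067,-0.001],[-0.0255,-0.0785,-0.001],[-0.034,-0.089,-0.001],[-0.044,-0.099,-0.001],[-0.055,-0.1075,-0.001],[-0.0605,-0.1115,-0.001]],"hand":[0.024,0.024,0.024,0.024,0.024,0.024,0.024,0.024,0.024,0.024]}'
python3 - <<'E'
from workcell import bot,eyes
from h import *
ax=np.array([.5413,-.1133]); import math
T=[]
for th in (294.3,297.3,300.3,303):
    T.append((ax[0]+.132*math.cos(math.radians(th)),ax[1]+.132*math.sin(math.radians(th)),.113,th-90))
plan(bot,T)
snap(eyes,bot,'side','s2')
snap(eyes,bot,'wrist','w3')
crop('s2',190,150,360,280,4.5,'s2c')
E
```

```text
clock: 4.8
eef_pos: [0.5899, -0.2358, 0.113]
tool_rot: [0.826, -0.564, 0.001, -0.0]
ft_force: [0.8, -0.6, 0.5]
grip_width: 0.0241
now [ 0.5899 -0.2358  0.113 ] psi -158.67 q [ -21.8   32.9   11.3   68.3    0.  -133.1] F [ 0.8 -0.6  0.5] w 0.0241 t 4.8
dr [-0.0009, -0.0007, -0.0518] travel [0.0, -0.0062, -0.0]
dr [-0.0009, -0.0007, -0.1041] travel [-0.0005, -0.0131, -0.0]
dr [-0.0009, -0.0007, -0.1565] travel [-0.0014, -0.0199, -0.0]
dr [-0.0008, -0.0008, -0.2036] travel [-0.0025, -0.026, -0.0]
```

View pics/s2c.png

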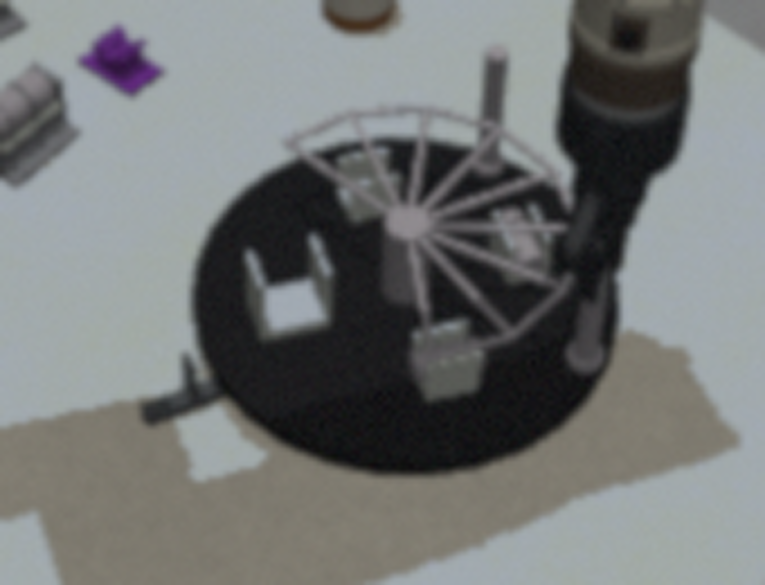

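View pics/w3.png

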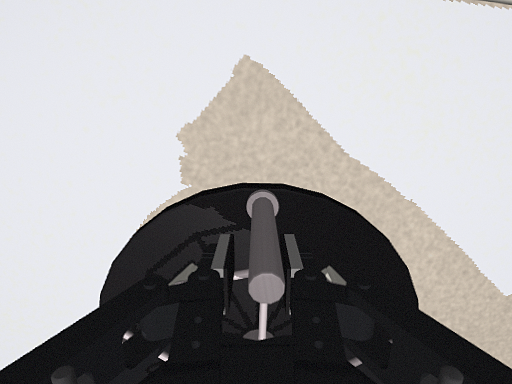

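Run:
```python
from h import *
f=lambda x,y:(190+(x+.5)/4.5-.5,150+(y+.5)/4.5-.5)
a=at('side0' if 0 else 's2',f(495,54),.15);s=at('s2',f(408,221),.106);d=a-s
print(a,s,np.hypot(*d[:2]),np.degrees(np.arctan2(d[1],d[0])), 'target',165.2-135)
p=at('w3',(266,287),.15)-np.array([.5413,-.1133,.15]);print(np.hypot(*p[:2]),np.degrees(np.arctan2(p[1],p[0]))+360, 'target 300.2')
```

```text
[ 0.66183261 -0.0679969   0.15      ] [ 0.54058452 -0.11235877  0.106     ] 0.12910876835124835 20.096407169748037 target 30.19999999999999
0.1344051249707786 290.3829716302911 target 300.2
```

```bash
python3 -m crank '{"dr":[[0,0,-0.052],[0,0,-0.104],[0,0,-0.156],[0,0,-0.178],[0,0,-0.178]],"travel":[[0,-0.006,0],[-0.0005,-0.013,0],[-0.0015,-0.02,0],[-0.002,-0.0228,0],[-0.002,-0.0228,0]],"hand":[0.024,0.024,0.024,0.024,0.024]}'
python3 - <<'E'
from workcell import bot,eyes
from h import *
plan(bot,[])
snap(eyes,bot,'side','s3')
snap(eyes,bot,'wrist','w4')
crop('s3',190,150,360,280,4.5,'s3c')
E
```

```text
clock: 5.52
eef_pos: [0.6095, -0.2259, 0.1126]
tool_rot: [0.872, -0.489, 0.0, -0.0]
ft_force: [-0.1, 0.3, 0.2]
grip_width: 0.0239
now [ 0.6095 -0.2259  0.1126] psi -148.59 q [ -20.3   34.6   14.2   69.6    0.  -141.7] F [-0.1  0.3  0.2] w 0.0239 t 5.525
```

View pics/s3c.png

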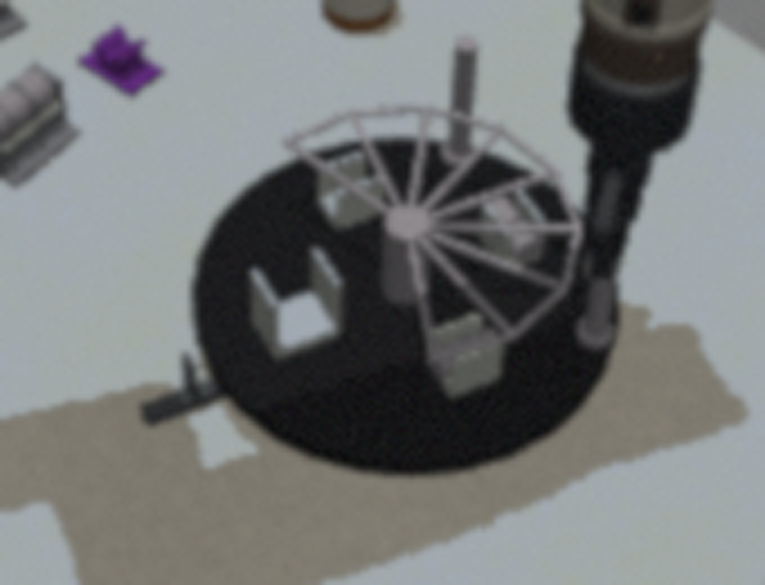

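View pics/w4.png

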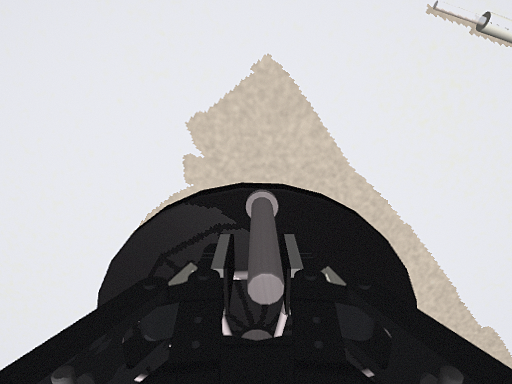

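Run:
```python
from workcell import bot
from h import *
f=lambda x,y:(190+(x+.5)/4.5-.5,150+(y+.5)/4.5-.5)
a=at('s3',f(465,45),.15);s=at('s3',f(408,221),.106);d=a-s
print(np.degrees(np.arctan2(d[1],d[0])), 'target',165.2-135)
p=at('w4',(266,287),.15)-np.array([.5413,-.1133,.15]);print(np.hypot(*p[:2]),np.degrees(np.arctan2(p[1],p[0]))+360, 'target 300.2')
plan(bot,[(.6095,-.2259,.2,-148.6)])
```

```text
29.80116835551668 target 30.19999999999999
0.13465540894592729 299.6844000594508 target 300.2
now [ 0.6094 -0.226   0.1125] psi -148.58 q [ -20.3   34.6   14.2   69.5    0.  -141.8] F [ 0.  -0.9  0.5] w 0.0241 t 5.625
dr [-0.0001, -0.0, 0.0003] travel [-0.0, -0.0002, -0.0875]
```

```bash
python3 -m crank '{"dr":[[0,0,0],[0,0,0],[0,0,0],[0,0,0],[0,0,0],[0,0,0]],"travel":[[0,0.003,0],[0,0.003,0],[0,0.003,-0.05],[0,0.003,-0.11],[0,0.003,-0.12],[0,0.003,-0.12]],"hand":[0.024,0.04,0.05,0.06,0.06,0.06]}'
python3 - <<'E'
from workcell import bot,eyes
from h import *
plan(bot,[(.445,.204,.2,-259)])
E
```

```text
clock: 6.38
eef_pos: [0.6075, -0.2277, 0.2334]
tool_rot: [0.872, -0.489, 0.001, -0.0]
ft_force: [0.5, 0.3, -1.9]
grip_width: 0.0598
now [ 0.6075 -0.2277  0.2334] psi -148.54 q [ -20.6   31.4   26.8   85.2   -0.  -142. ] F [ 0.5  0.3 -1.9] w 0.0598 t 6.375
dr [-0.0029, 0.0001, 1.9279] travel [-0.4531, -0.0867, 0.0326]
```

```bash
python3 -m crank '{"dr":[[0,0,1.928],[0,0,1.928],[0,0,1.928],[0,0,1.928],[0,0,1.928],[0,0,1.928],[0,0,1.928],[0,0,1.928],[0,0,1.928],[0,0,1.928]],"travel":[[-0.453,-0.087,0.033],[-0.453,-0.087,0.033],[-0.453,-0.087,0.033],[-0.453,-0.087,0.033],[-0.453,-0.087,0.033],[-0.453,-0.087,0.033],[-0.453,-0.087,0.033],[-0.453,-0.087,0.033],[-0.453,-0.087,0.033],[-0.453,-0.087,0.033]],"hand":[0.06,0.06,0.06,0.06,0.06,0.06,0.06,0.06,0.06,0.06]}'
python3 - <<'E'
from workcell import bot,eyes
from h import *
plan(bot,[(.445,.204,.2,101)])
E
```

```text
clock: 7.62
eef_pos: [0.4426, 0.2046, 0.1968]
tool_rot: [-0.167, 0.986, -0.001, -0.002]
ft_force: [-0.2, -0.2, 0.7]
grip_width: 0.06
now [0.4426 0.2046 0.1968] psi 109.21 q [24.8 13.7 -5.1 71.5 -0.   5.6] F [-0.2 -0.2  0.7] w 0.06 t 7.625
dr [-0.0009, -0.0048, 0.1432] travel [-0.0021, -0.0014, -0.0032]
```

```bash
python3 -m crank '{"dr":[[0,0,0.14],[0,0,0.14],[0,0,0.14]],"travel":[[-0.002,-0.001,-0.003],[-0.002,-0.001,-0.003],[-0.002,-0.001,-0.003]],"hand":[0.06,0.06,0.06]}'
python3 - <<'E'
from workcell import bot,eyes
from h import *
plan(bot,[])
snap(eyes,bot,'wrist','w5')
snap(eyes,bot,'side','s4'); crop('s4',190,150,360,280,4.5,'s4c')
E
```

```text
clock: 8.0
eef_pos: [0.4461, 0.2036, 0.201]
tool_rot: [-0.1, 0.995, -0.0, -0.001]
ft_force: [-1.3, 0.1, -1.2]
grip_width: 0.0603
now [0.4461 0.2036 0.201 ] psi 101.51 q [24.5 13.7 -4.4 72.   0.  13. ] F [-1.3  0.1 -1.2] w 0.0603 t 8.0
```

View pics/w5.png

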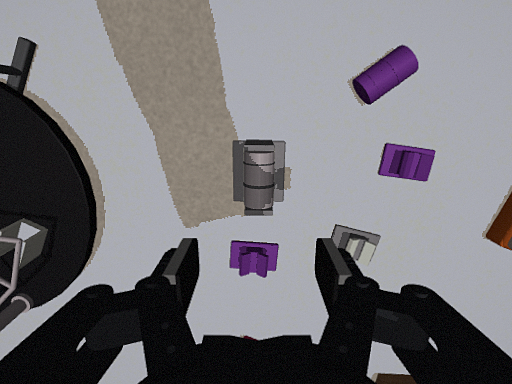

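View pics/s4c.png

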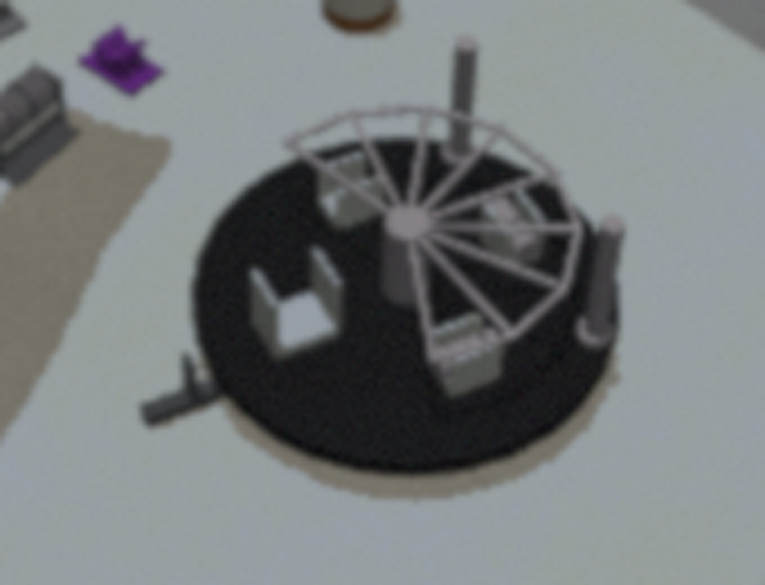

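Bay stayed at the pointer. Wrist view: the steel jar in its cradle at (259,178), the grey rest at (355,245), purple look-alikes at (254,257) and (407,162), and the purple cylinder at (386,75).

Run:
```python
from h import *
f=lambda x,y:(190+(x+.5)/4.5-.5,150+(y+.5)/4.5-.5)
s=at('s4',f(408,221),.106)
for q in((466,43),(612,222)):
    d=at('s4',f(*q),.15)-s; print(np.hypot(*d[:2]),np.degrees(np.arctan2(d[1],d[0]))%360)
crop('w5',220,125,400,275,4.4,'w5c')
```

```text
0.13164151077475433 29.757702314743636
0.13169259235208003 300.06049901765874
```

View pics/w5c.png

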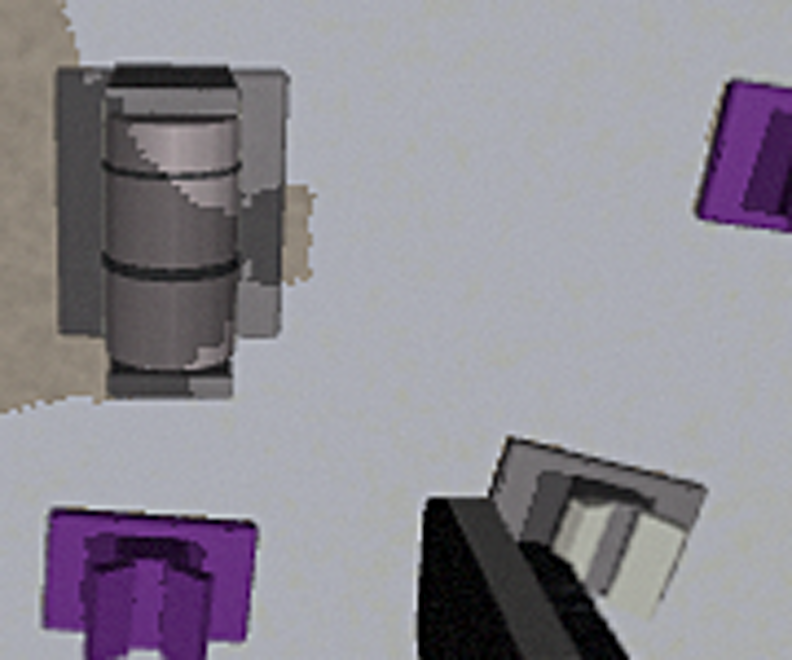

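Run:
```python
from workcell import bot
from h import *
f=lambda x,y:(220+(x+.5)/4.4-.5,125+(y+.5)/4.4-.5)
a=at('w5',f(172.5,118),.056);b=at('w5',f(173,368),.056)
print('jar ends',a,b,(a+b)/2,np.linalg.norm(a-b),np.degrees(np.arctan2(*(b-a)[1::-1])))
# model projection check
c=(a+b)/2
fc=[at('w5',f(*q),.006) for q in((57,70),(288,74),(280,335),(60,333))]; print('foot',np.round(fc,4),np.mean(fc,0), np.degrees(np.arctan2(*(fc[3]-fc[0])[1::-1])),np.degrees(np.arctan2(*(fc[2]-fc[1])[1::-1])))
r=[at('w5',f(*q),.006) for q in((510,437),(706,486))];d=r[1]-r[0];print('rest',r,np.linalg.norm(d),np.degrees(np.arctan2(d[1],d[0]))-90)
m=(r[0]+r[1])/2; n=np.array([-d[1],d[0],0])/np.linalg.norm(d); print(m+.018*n,m-.018*n)
plan(bot,[(*c[:2],.022,101.5)])
```

```text
jar ends [0.41592195 0.19917382 0.056     ] [0.47278726 0.21096589 0.056     ] [0.4443546  0.20506985 0.056     ] 0.058075088195529215 11.715297959061973
foot [[0.4169 0.1696 0.006 ]
 [0.4061 0.2276 0.006 ]
 [0.4748 0.2413 0.006 ]
 [0.4861 0.1829 0.006 ]] [0.44594254 0.20534644 0.006     ] 10.852529525680824 11.236123282890269
rest [array([0.49105307, 0.31067079, 0.006     ]), array([0.49447328, 0.36951754, 0.006     ])] 0.05894605287991634 -3.3263249761005653
[0.4747935  0.34113857 0.006     ] [0.51073285 0.33904975 0.006     ]
now [0.4464 0.2037 0.2016] psi 101.46 q [24.5 13.7 -4.4 72.1 -0.  13.1] F [-0.5 -0.3  0.1] w 0.0602 t 8.1
dr [-0.0003, -0.0014, -0.0006] travel [0.0015, 0.0018, 0.1796]
```

```bash
python3 -m crank '{"dr":[[0,0,0.003],[0,0,0.003],[0,0,0.003],[0,0,0.003],[0,0,0.003],[0,0,0.003],[0,0,0.003],[0,0,0.003],[0,0,0.003]],"travel":[[0.0015,0.0018,0.06],[0.0015,0.0018,0.12],[0.0015,0.0018,0.16],[0.0015,0.0018,0.178],[0.0015,0.0018,0.178],[0.0015,0.0018,0.178],[0.0015,0.0018,0.178],[0.0015,0.0018,0.178],[0.0015,0.0018,0.178]],"hand":[0.06,0.06,0.06,0.06,0.06,0.02,0.02,0.02,0.02]}'
python3 - <<'E'
from workcell import bot
from h import *
plan(bot,[])
E
```

```text
clock: 9.22
eef_pos: [0.4463, 0.2055, 0.0263]
tool_rot: [-0.098, 0.995, 0.0, 0.002]
ft_force: [-0.2, -2.3, 5.9]
grip_width: 0.0301
now [0.4463 0.2055 0.0263] psi 101.22 q [ 24.8  23.7 -19.3  46.8  -0.1  13.5] F [-0.2 -2.3  5.9] w 0.0301 t 9.225
```

```bash
python3 -m crank '{"dr":[[0,0,0],[0,0,0],[0,0,0],[0,0,0],[0,0,0]],"travel":[[0,0,0],[0,0,0],[0,0,-0.01],[0,0,-0.02],[0,0,-0.02]],"hand":[0.02,0.02,0.02,0.02,0.02]}'
python3 - <<'E'
from workcell import bot,eyes
from h import *
plan(bot,[])
snap(eyes,bot,'scene','sc1'); crop('sc1',270,190,420,310,5,'sc1c')
snap(eyes,bot,'wrist','w6')
E
```

```text
clock: 9.85
eef_pos: [0.4459, 0.206, 0.0456]
tool_rot: [-0.098, 0.995, 0.0, 0.001]
ft_force: [0.3, 0.1, -1.3]
grip_width: 0.0301
now [0.4459 0.206  0.0456] psi 101.24 q [ 24.8  22.2 -18.1  49.6   0.   13.5] F [ 0.3  0.1 -1.3] w 0.0301 t 9.85
```

View pics/sc1c.png

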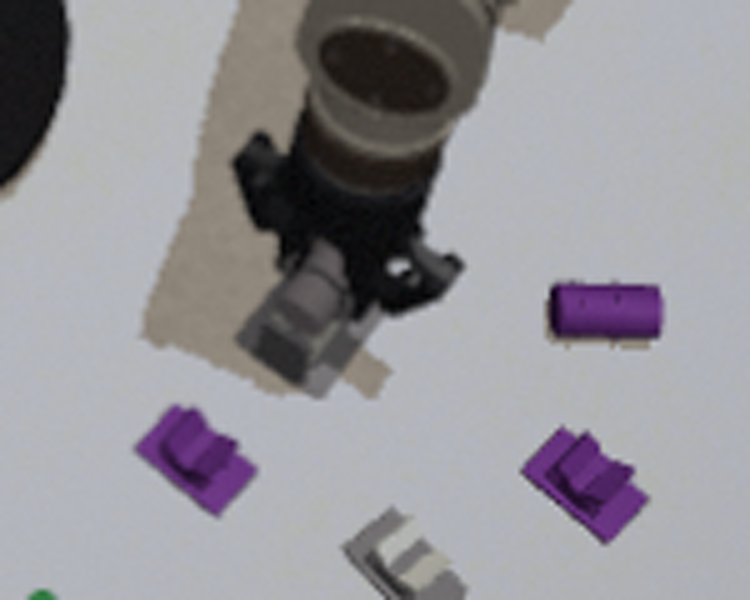

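View pics/w6.png

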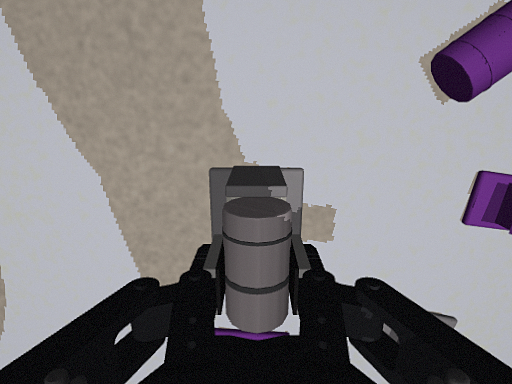

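Run:
```python
from workcell import bot
from h import *
print(at('scene0',(280,337),.045),at('scene0',(242,298),.06))
plan(bot,[(.446,.206,.12,101.2),(.5125,.339,.12,87)])
```

```text
[0.72919484 0.289375   0.045     ] [0.74044242 0.1524543  0.06      ]
now [0.4451 0.2056 0.0445] psi 101.24 q [ 24.8  22.3 -18.2  49.5   0.   13.5] F [-0.4 -0.2 -1.1] w 0.0302 t 9.95
dr [0.0002, 0.0004, 0.0007] travel [-0.001, 0.0003, -0.0755]
dr [0.0003, 0.0004, 0.2485] travel [-0.0921, 0.1177, -0.0754]
```

```bash
python3 -m crank '{"dr":[[0,0,0],[0,0,0],[0,0,0.06],[0,0,0.12],[0,0,0.18],[0,0,0.248],[0,0,0.248],[0,0,0.248]],"travel":[[0,0,-0.035],[0,0,-0.07],[-0.023,0.03,-0.075],[-0.046,0.059,-0.075],[-0.069,0.088,-0.075],[-0.092,0.118,-0.075],[-0.092,0.118,-0.075],[-0.092,0.118,-0.075]],"hand":[0.02,0.02,0.02,0.02,0.02,0.02,0.02,0.02]}'
python3 - <<'E'
from workcell import bot,eyes
from h import *
snap(eyes,bot,'wrist','w7')
snap(eyes,bot,'side','s5'); crop('s5',130,90,250,190,6,'s5c')
plan(bot,[(.5125,.339,.05,87),(.5125,.339,.028,87)])
print(proj('w7',[[.511,.339,.006],[.511-.018,.339-.03,.006],[.493,.369,.006]]))
E
```

```text
clock: 10.95
eef_pos: [0.5114, 0.3385, 0.1182]
tool_rot: [0.026, 1.0, -0.001, -0.001]
ft_force: [0.1, 0.3, -1.3]
grip_width: 0.0305
now [0.5116 0.338  0.1189] psi 87.0 q [33.5 30.4  7.8 67.6 -0.  36.5] F [ 0.5  0.  -2.1] w 0.0303 t 11.05
dr [-0.0012, -0.0014, 0.0] travel [-0.001, 0.0011, 0.0689]
dr [-0.0012, -0.0014, 0.0] travel [-0.001, 0.0011, 0.0909]
[[257.76083984 190.46942774]
 [222.420488   172.3671623 ]
 [291.13319081 168.89917755]]
```

View pics/w7.png

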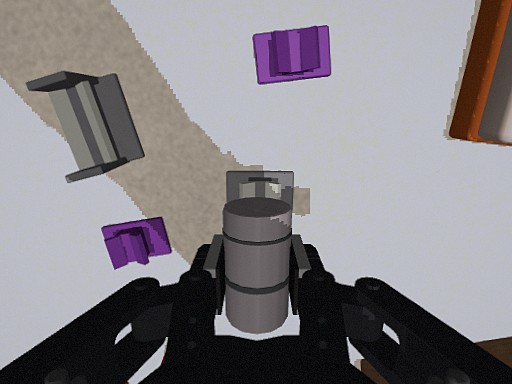

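View pics/s5c.png

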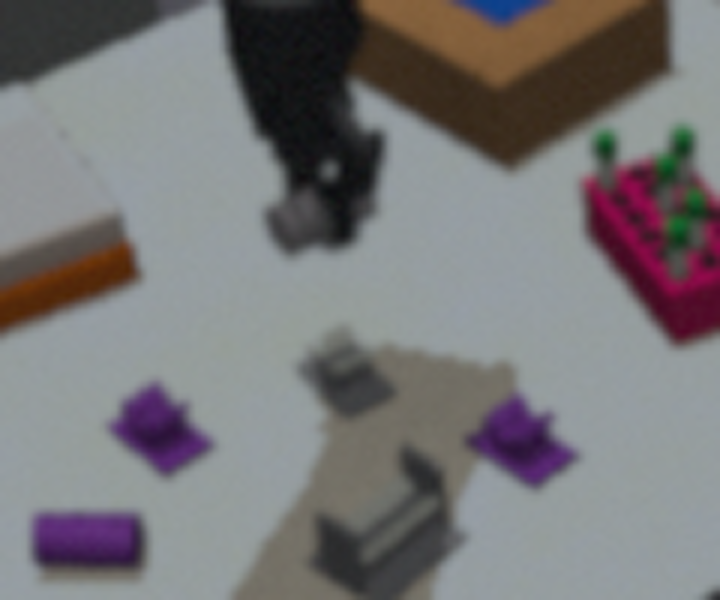

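```bash
python3 -m crank '{"dr":[[0,0,0],[0,0,0],[0,0,0],[0,0,0],[0,0,0],[0,0,0]],"travel":[[-0.001,0.003,0.03],[-0.001,0.003,0.06],[-0.001,0.003,0.075],[-0.001,0.003,0.085],[-0.001,0.003,0.09],[-0.001,0.003,0.09]],"hand":[0.02,0.02,0.02,0.02,0.02,0.02]}'
python3 - <<'E'
from workcell import bot,eyes
from h import *
snap(eyes,bot,'wrist','w8')
snap(eyes,bot,'side','s6'); crop('s6',130,90,250,190,6,'s6c')
plan(bot,[])
E
```

```text
clock: 11.8
eef_pos: [0.5138, 0.3422, 0.0298]
tool_rot: [0.026, 1.0, 0.0, 0.0]
ft_force: [-0.2, 0.2, -1.3]
grip_width: 0.0303
now [0.514  0.3424 0.0302] psi 87.02 q [33.7 35.3  2.1 56.6  0.  36.6] F [-0.  -0.3 -1. ] w 0.0305 t 11.9
```

View pics/w8.png

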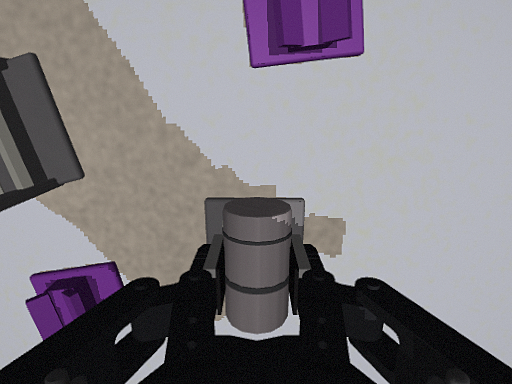

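View pics/s6c.png

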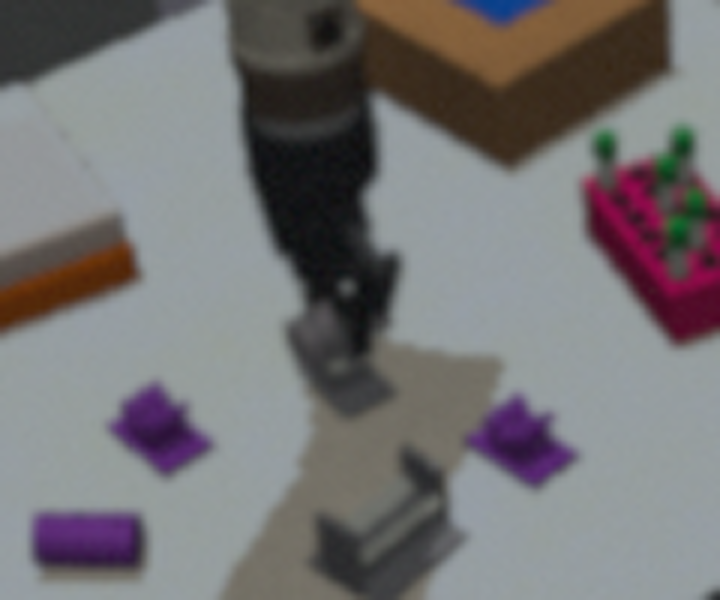

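```bash
python3 -m crank '{"dr":[[0,0,0],[0,0,0],[0,0,0]],"travel":[[0,-0.001,0.002],[0,-0.001,0.003],[0,-0.001,0.003]],"hand":[0.02,0.02,0.02]}'
python3 -c "
from workcell import bot
from h import *
plan(bot,[])"
```

```text
clock: 12.28
eef_pos: [0.5141, 0.341, 0.0275]
tool_rot: [0.026, 1.0, 0.0, 0.001]
ft_force: [-0.5, -1.8, 4.7]
grip_width: 0.0301
now [0.5141 0.341  0.0275] psi 87.0 q [33.6 35.4  1.8 56.3 -0.1 36.6] F [-0.5 -1.8  4.7] w 0.0301 t 12.275
```

```bash
python3 -m crank '{"dr":[[0,0,0],[0,0,0],[0,0,0],[0,0,0],[0,0,0],[0,0,0],[0,0,0],[0,0,0],[0,0,0]],"travel":[[0,0,0],[0,0,0],[0,0,0],[0,0,0],[0,0,0],[0,0,-0.04],[0,0,-0.08],[0,0,-0.12],[0,0,-0.12]],"hand":[0.034,0.04,0.05,0.06,0.06,0.06,0.075,0.08,0.08]}'
python3 - <<'E'
from workcell import bot,eyes
from h import *
plan(bot,[])
snap(eyes,bot,'wrist','w9')
snap(eyes,bot,'side','s7'); crop('s7',130,90,250,190,6,'s7c')
snap(eyes,bot,'scene','sc2'); crop('sc2',310,260,400,335,8,'sc2c')
E
```

```text
clock: 13.4
eef_pos: [0.5158, 0.3427, 0.1508]
tool_rot: [0.026, 1.0, 0.003, 0.004]
ft_force: [0.3, -0.0, 0.4]
grip_width: 0.08
now [0.5158 0.3427 0.1508] psi 87.03 q [33.6 29.3 11.  71.2  0.  36.6] F [ 0.3 -0.   0.4] w 0.08 t 13.4
```

View pics/w9.png

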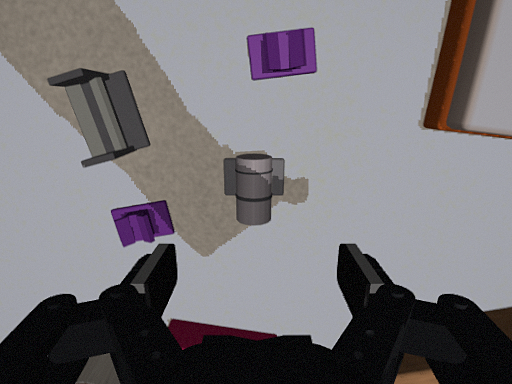

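View pics/s7c.png

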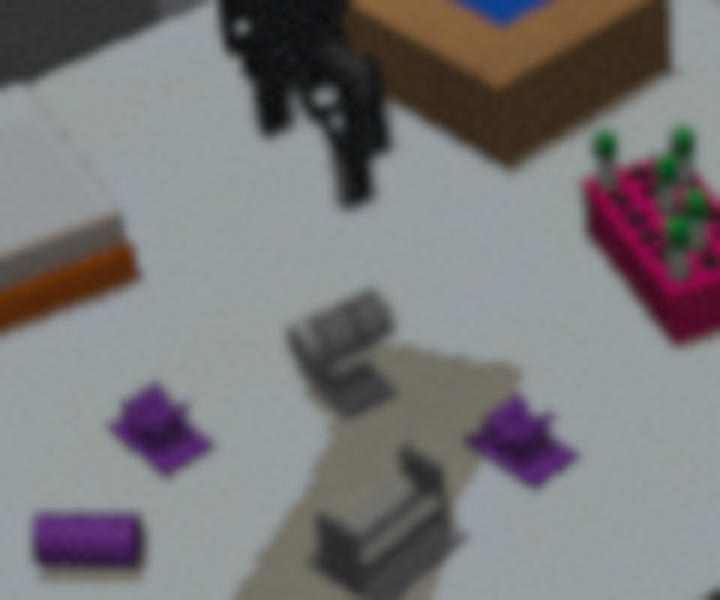

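View pics/sc2c.png

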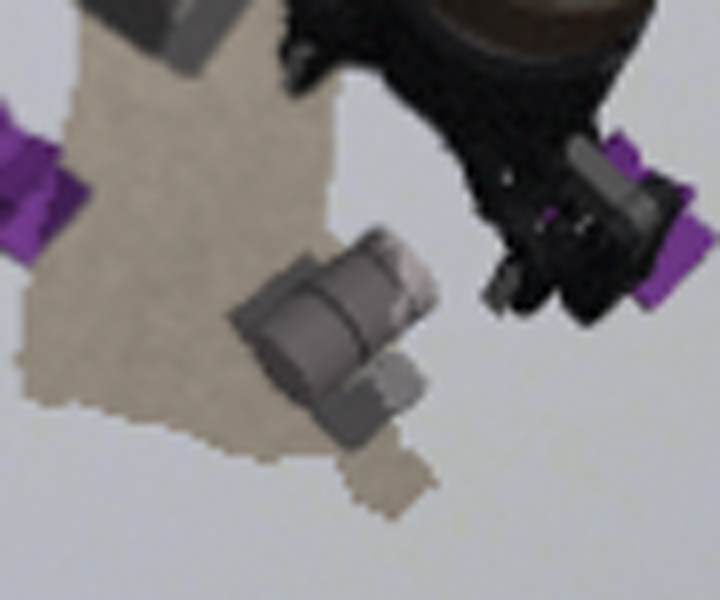

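Run:
```python
from workcell import bot,eyes
from h import *
snap(eyes,bot,'wrist','w10'); crop('w10',205,130,305,240,6,'w10c')
plan(bot,[])
```

```text
now [0.5125 0.3405 0.1448] psi 87.02 q [33.6 29.6 10.6 71.2 -0.  36.6] F [ 0.4 -1.2  0.4] w 0.0801 t 13.6
```

View pics/w10c.png

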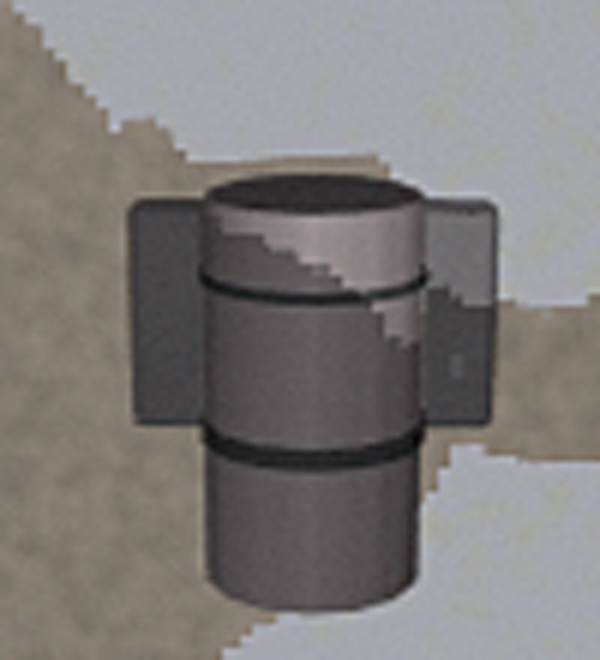

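Run:
```python
from workcell import bot
from h import *
f=lambda x,y:(205+(x+.5)/6-.5,130+(y+.5)/6-.5)
a=at('w10',f(315,213),.056);b=at('w10',f(312,608),.056);c=(a+b)/2
print(a,b,c,np.linalg.norm(a-b),np.degrees(np.arctan2(*(b-a)[1::-1])))
r=[at('w10',f(*q),.006) for q in((130,201),(497,201),(492,424),(136,424))];print(np.mean(r,0),r)
plan(bot,[(*c[:2],.12,-3),(*c[:2],.022,-3)])
```

```text
[0.48524961 0.34217148 0.056     ] [0.54144935 0.33882918 0.056     ] [0.51334948 0.34050033 0.056     ] 0.05629904112520174 -3.4034823565944405
[0.51164692 0.34062907 0.006     ] [array([0.49145132, 0.31229715, 0.006     ]), array([0.49450816, 0.3708269 , 0.006     ]), array([0.53184927, 0.36913525, 0.006     ]), array([0.52877896, 0.31025699, 0.006     ])]
now [0.5125 0.3405 0.1448] psi 87.02 q [33.6 29.6 10.6 71.2 -0.  36.6] F [ 0.4 -1.2  0.4] w 0.0801 t 13.6
dr [-0.0031, -0.0005, 1.5712] travel [-0.0009, 0.0001, 0.0248]
dr [-0.0031, -0.0005, 1.5712] travel [-0.0011, 0.0003, 0.1228]
```

```bash
python3 -m crank '{"dr":[[0,0,0.18],[0,0,0.36],[0,0,0.54],[0,0,0.72],[0,0,0.9],[0,0,1.08],[0,0,1.26],[0,0,1.44],[0,0,1.575],[0,0,1.575]],"travel":[[-0.001,0,0],[-0.001,0,0],[-0.001,0,0],[-0.001,0,0],[-0.001,0,0],[-0.001,0,0],[-0.001,0,0],[-0.001,0,0],[-0.001,0,0.02],[-0.001,0,0.02]],"hand":[0.08,0.08,0.08,0.08,0.08,0.08,0.08,0.08,0.08,0.08]}'
python3 - <<'E'
from workcell import bot,eyes
from h import *
snap(eyes,bot,'wrist','w11')
plan(bot,[(.5133,.3405,.05,-3.2),(.5133,.3405,.02,-3.2)])
E
```

```text
clock: 14.85
eef_pos: [0.5124, 0.3397, 0.123]
tool_rot: [0.726, 0.688, -0.003, -0.001]
ft_force: [-0.9, 0.4, 0.1]
grip_width: 0.0801
now [0.5131 0.3402 0.1242] psi -3.09 q [ 33.5  30.5   9.   68.7  -0.  126.6] F [-0.4  0.4  0.6] w 0.0801 t 14.9
dr [-0.0038, 0.0028, 0.002] travel [0.0006, 0.0005, 0.0742]
dr [-0.0038, 0.0028, 0.002] travel [0.0006, 0.0006, 0.1042]
```

View pics/w11.png

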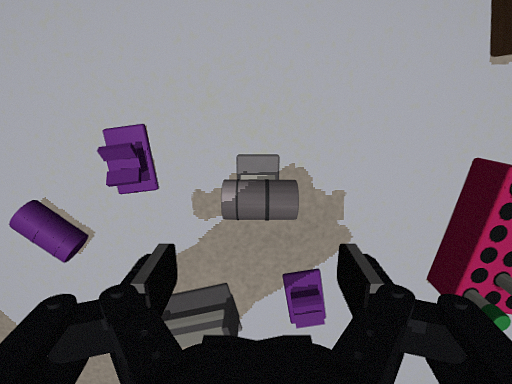

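The jar lies across the jaws, spanning u 222–298 midway between the fingers. I descend and grip its ends.

```bash
python3 -m crank '{"dr":[[0,0,0],[0,0,0],[0,0,0],[0,0,0],[0,0,0],[0,0,0],[0,0,0],[0,0,0],[0,0,0],[0,0,0]],"travel":[[0.0005,0.0005,0.04],[0.0005,0.0005,0.08],[0.0005,0.0005,0.102],[0.0005,0.0005,0.103],[0.0005,0.0005,0.103],[0.0005,0.0005,0.103],[0.0005,0.0005,0.103],[0.0005,0.0005,0.103],[0.0005,0.0005,0.103],[0.0005,0.0005,0.103]],"hand":[0.08,0.08,0.08,0.08,0.07,0.062,0.05,0.045,0.045,0.045]}'
python3 - <<'E'
from workcell import bot,eyes
from h import *
plan(bot,[])
snap(eyes,bot,'wrist','w12')
E
```

```text
clock: 16.15
eef_pos: [0.5161, 0.3423, 0.0253]
tool_rot: [0.727, 0.687, 0.002, 0.0]
ft_force: [-1.6, -0.4, 5.8]
grip_width: 0.057
now [0.5161 0.3423 0.0253] psi -3.21 q [ 33.6  35.7   2.   56.    0.  126.8] F [-1.6 -0.4  5.8] w 0.057 t 16.15
```

View pics/w12.png

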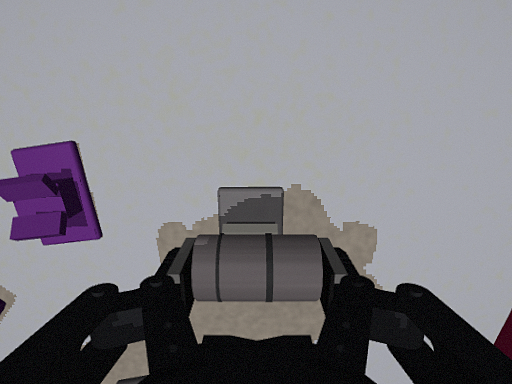

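```bash
cat >> h.py <<'E'
def cyl(fn,c,psi,col):
    a=np.radians(psi); ax=np.array([np.cos(a),np.sin(a),0]); n=np.array([-np.sin(a),np.cos(a),0])
    t=np.linspace(0,2*np.pi,200)
    X=np.array([np.array(c)+s*ax+.016*(np.cos(q)*n+np.sin(q)*np.array([0,0,1])) for s in(-.02,-.01,0,.01,.02) for q in t])
    p=proj(fn,X); return p[:,1].reshape(5,-1).min(1),p[:,1].reshape(5,-1).max(1)
E
python3 - <<'E'
from workcell import bot
from h import *
for dy in(-.003,0,.003):
    print(dy,*[x.round(1) for x in cyl('w12',(.516,.3405+dy,.040),-3.2,257)])
crop('w12',150,180,360,330,3.5,'w12c')
E
python3 -m crank '{"dr":[[0,0,0],[0,0,0],[0,0,0],[0,0,0]],"travel":[[0,0,0],[0,0,-0.01],[0,0,-0.03],[0,0,-0.03]],"hand":[0.045,0.045,0.045,0.045]}'
python3 - <<'E'
from workcell import bot,eyes
from h import *
plan(bot,[])
snap(eyes,bot,'wrist','w13'); crop('w13',150,180,360,330,3.5,'w13c')
snap(eyes,bot,'side','s8'); crop('s8',130,90,250,190,6,'s8c')
E
```

```text
-0.003 [239.  239.  239.  239.  238.9] [306.9 306.9 306.9 306.8 306.7]
0 [233.4 233.4 233.4 233.4 233.3] [301.5 301.5 301.5 301.5 301.3]
0.003 [227.8 227.8 227.8 227.7 227.7] [296.1 296.1 296.1 296.  295.9]
clock: 16.7
eef_pos: [0.5161, 0.3423, 0.0551]
tool_rot: [0.727, 0.687, 0.002, 0.0]
ft_force: [0.3, -0.2, -0.8]
grip_width: 0.057
now [0.5161 0.3423 0.0551] psi -3.22 q [ 33.6  33.9   3.8  59.6  -0.  126.8] F [ 0.3 -0.2 -0.8] w 0.057 t 16.7
```

View pics/w12c.png

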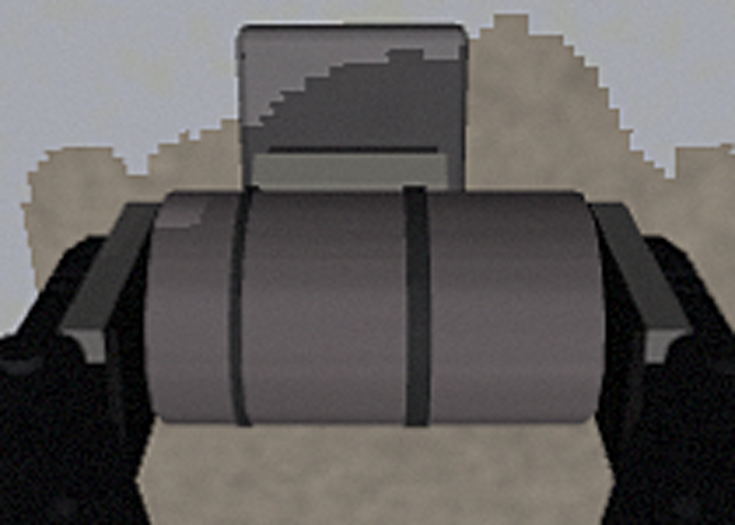

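View pics/w13c.png

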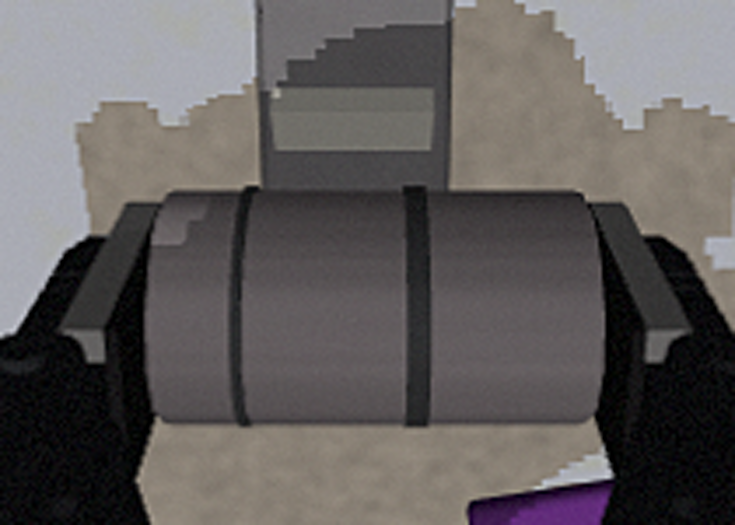

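View pics/s8c.png

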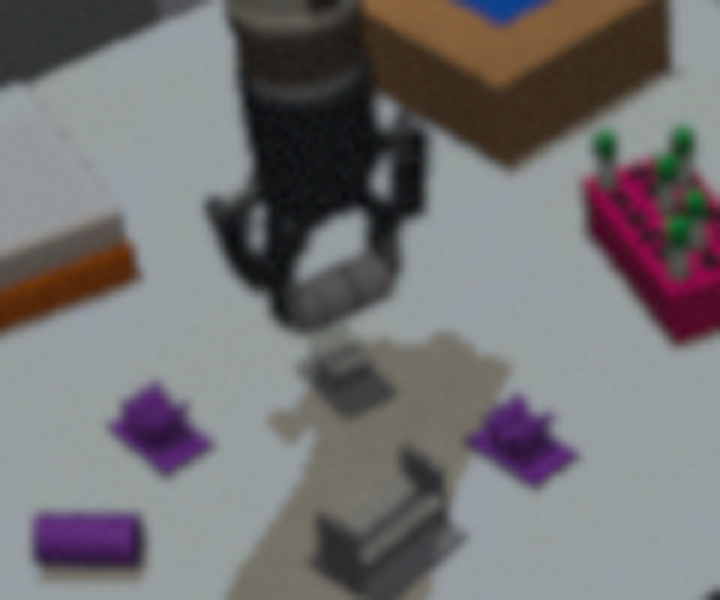

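Run:
```python
from workcell import bot
from h import *
print(at('w2',(262.6,322.2),.106))
plan(bot,[(.4605,-.0915,.17,75)])
```

```text
[ 0.53896925 -0.11382416  0.106     ]
now [0.5148 0.3414 0.0531] psi -3.21 q [ 33.6  34.1   3.6  59.6  -0.  126.8] F [ 0.5 -0.9 -2.1] w 0.0571 t 16.8
dr [-0.0001, 0.0, -1.3651] travel [-0.4353, -0.03, -0.1168]
```

```bash
python3 -m crank '{"dr":[[0,0,0],[0,0,0],[0,0,0],[0,0,-0.13],[0,0,-0.26],[0,0,-0.39],[0,0,-0.52],[0,0,-0.65],[0,0,-0.78],[0,0,-0.91]],"travel":[[0,0,-0.04],[0,0,-0.08],[0,0,-0.115],[-0.04,-0.003,-0.117],[-0.08,-0.006,-0.117],[-0.12,-0.009,-0.117],[-0.16,-0.012,-0.117],[-0.2,-0.014,-0.117],[-0.24,-0.016,-0.117],[-0.28,-0.019,-0.117]],"hand":[0.045,0.045,0.045,0.045,0.045,0.045,0.045,0.045,0.045,0.045]}'
python3 - <<'E'
from workcell import bot
from h import *
plan(bot,[(.4605,-.0915,.17,75)])
E
```

```text
clock: 18.05
eef_pos: [0.4793, 0.0617, 0.1693]
tool_rot: [0.349, 0.937, -0.0, -0.001]
ft_force: [-0.2, -0.6, -1.3]
grip_width: 0.0571
now [0.4793 0.0617 0.1693] psi 49.18 q [ 7.3 14.1 -8.8 67.2 -0.  48.2] F [-0.2 -0.6 -1.3] w 0.0571 t 18.05
dr [-0.0012, -0.0014, -0.4507] travel [-0.0859, -0.1282, -0.0006]
```

```bash
python3 -m crank '{"dr":[[0,0,-0.11],[0,0,-0.22],[0,0,-0.33],[0,0,-0.45],[0,0,-0.45],[0,0,-0.45]],"travel":[[-0.022,-0.034,0],[-0.045,-0.068,0],[-0.066,-0.1,0],[-0.086,-0.128,0],[-0.086,-0.128,0],[-0.086,-0.128,0]],"hand":[0.045,0.045,0.045,0.045,0.045,0.045]}'
python3 - <<'E'
from workcell import bot,eyes
from h import *
plan(bot,[])
snap(eyes,bot,'wrist','w14'); crop('w14',130,80,390,330,3,'w14c')
E
```

```text
clock: 18.8
eef_pos: [0.4605, -0.0896, 0.1696]
tool_rot: [0.134, 0.991, 0.0, -0.001]
ft_force: [-0.6, -0.3, -0.5]
grip_width: 0.0571
now [ 0.4605 -0.0896  0.1696] psi 74.64 q [-11.   12.6 -10.8  66.8   0.    4.3] F [-0.6 -0.3 -0.5] w 0.0571 t 18.8
```

View pics/w14c.png

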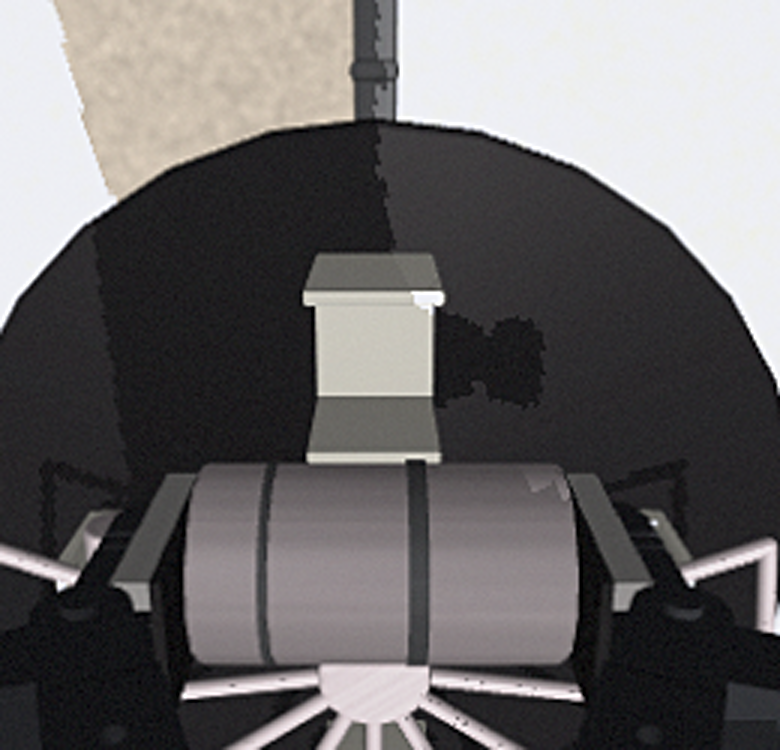

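Run:
```python
from workcell import bot
from h import *
f=lambda x,y:(130+(x+.5)/3-.5,80+(y+.5)/3-.5)
g=lambda *q:at('w14',f(*q),.092)[:2]
o=[g(303,291),g(444,291)]; oi=[g(303,305),g(444,305)]; ii=[g(308,453),g(441,453)]
print(o,oi,ii)
O=(o[0]+o[1]+oi[0]+oi[1])/4; I=(ii[0]+ii[1])/2
d=O-I; ang=np.degrees(np.arctan2(d[1],d[0])); u=d/np.linalg.norm(d)
print('O',O,'I',I,'dist',np.linalg.norm(d),'expect .042 ang',ang,'len',np.linalg.norm(o[0]-o[1]),np.linalg.norm(ii[0]-ii[1]))
e=o[1]-o[0];e2=ii[1]-ii[0];print('tang ang',np.degrees(np.arctan2(e[1],e[0])),np.degrees(np.arctan2(e2[1],e2[0])))
c=I-0+u*0.0; print('bay centre', O-u*.022, I+u*.020)
fl=[at('w14',f(*q),.048)[:2] for q in((315,397),(435,397))]; print('floor inner edge mid',(fl[0]+fl[1])/2,'-> c',(fl[0]+fl[1])/2+u*.020)
s=at('w14',f(374,673),.106);print('spindle',s)
p=at('w14',f(374,67),.05);print('ptr',p,np.degrees(np.arctan2(*(p-s)[1::-1])))
# jar estimate
o_=bot.get_obs();p=np.array(o_['eef_pos']);R=Rn.from_quat(o_['tool_rot']).as_matrix()
for dx in(-.004,-.002,0,.002):
    c=p+R@np.array([dx,0,-.0147]); a,b=cyl('w14',c,74.64,0); print(dx,c.round(4),a.round(1),b.round(1))
print('obs jar v',f(380,463),f(380,664), 'ends',f(187,560),f(577,560))
```

```text
[array([ 0.43493935, -0.10319203]), array([ 0.44438963, -0.06885708])] [array([ 0.43842767, -0.10424441]), array([ 0.44792084, -0.06975334])] [array([ 0.47772717, -0.11473457]), array([ 0.48714568, -0.08051271])]
O [ 0.44141937 -0.08651171] I [ 0.48243643 -0.09762364] dist 0.0424955716784335 expect .042 ang 164.84184363404714 len 0.03561174518117288 0.03549428520148904
tang ang 74.61106180912826 74.61206794049465
bay centre [ 0.46265394 -0.09226437] [ 0.46313227 -0.09239395]
floor inner edge mid [ 0.48250652 -0.09777321] -> c [ 0.46320237 -0.09254352]
spindle [ 0.53915547 -0.1134084   0.106     ]
ptr [ 0.38682306 -0.0715433   0.05      ] 164.63294959690336
-0.004 [ 0.4645 -0.0904  0.1845] [237.5 237.5 237.5 237.5 237.5] [305.6 305.6 305.6 305.6 305.5]
-0.002 [ 0.4626 -0.0898  0.1845] [233.8 233.8 233.8 233.8 233.7] [301.9 302.  302.  302.  301.9]
0 [ 0.4607 -0.0893  0.1845] [230. 230. 230. 230. 230.] [298.3 298.4 298.4 298.3 298.2]
0.002 [ 0.4587 -0.0888  0.1845] [226.2 226.2 226.2 226.2 226.2] [294.7 294.7 294.7 294.7 294.6]
obs jar v (256.3333333333333, 234.0) (256.3333333333333, 301.0) ends (192.0, 266.33333333333337) (322.0, 266.33333333333337)
```

```bash
python3 -m crank '{"dr":[[0,0,0],[0,0,0],[0,0,0],[0,0,0],[0,0,0]],"travel":[[-0.001,-0.0025,0.02],[-0.001,-0.0025,0.04],[-0.001,-0.0025,0.06],[-0.001,-0.0025,0.066],[-0.001,-0.0025,0.066]],"hand":[0.045,0.045,0.045,0.045,0.045]}'
python3 - <<'E'
from workcell import bot,eyes
from h import *
plan(bot,[(.463-.0018,-.0924+.0005,.0493,74.7)])
snap(eyes,bot,'wrist','w15'); crop('w15',130,80,390,330,3,'w15c')
snap(eyes,bot,'side','s9'); crop('s9',190,150,360,280,4.5,'s9c')
E
```

```text
clock: 19.48
eef_pos: [0.4612, -0.092, 0.1042]
tool_rot: [0.133, 0.991, 0.0, -0.0]
ft_force: [0.9, -0.1, -1.3]
grip_width: 0.0569
now [ 0.4612 -0.092   0.1042] psi 74.77 q [-11.3  16.2 -16.7  57.2   0.    4. ] F [ 0.9 -0.1 -1.3] w 0.0569 t 19.475
dr [0.0, -0.0007, 0.0012] travel [-0.0, 0.0001, 0.0549]
```

View pics/w15c.png

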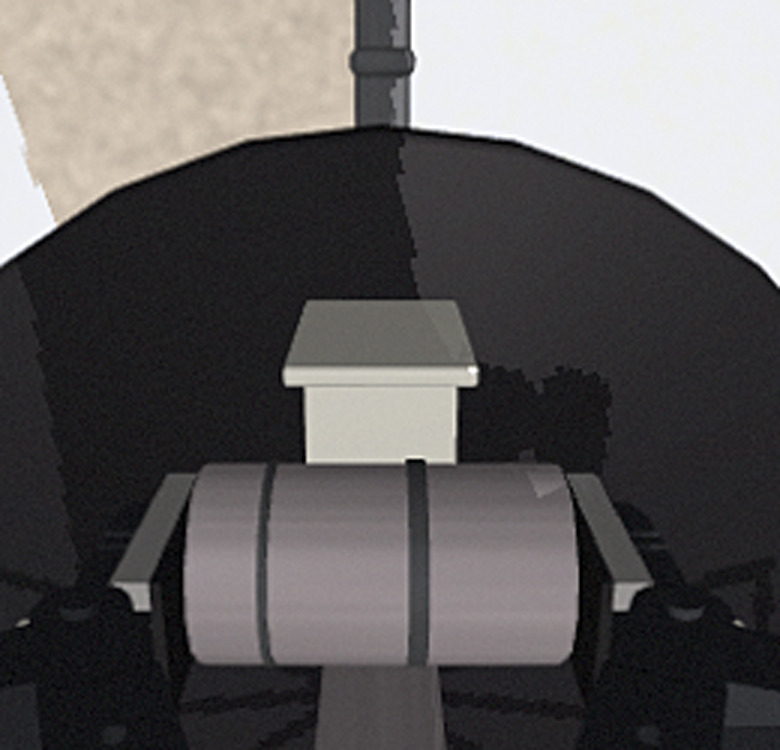

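View pics/s9c.png

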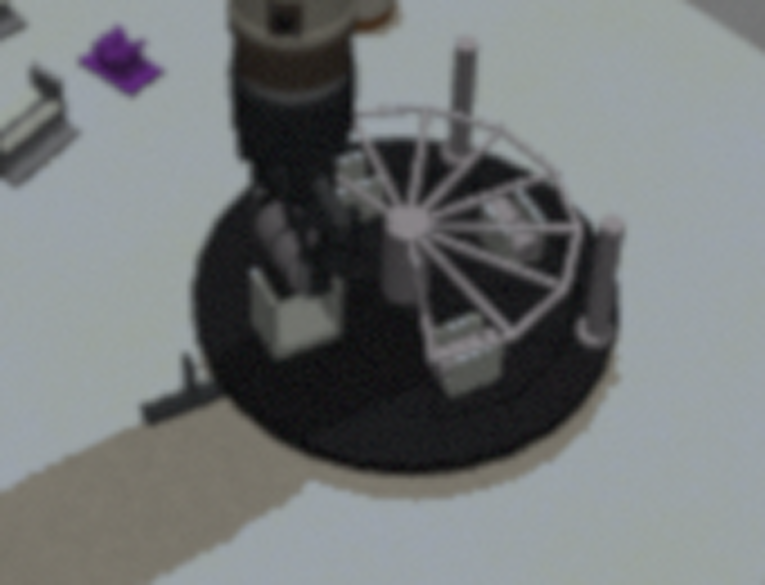

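Run:
```python
from h import *
f=lambda x,y:(130+(x+.5)/3-.5,80+(y+.5)/3-.5)
q=[at('w15',f(*k),.092)[:2] for k in((284,386),(477,386),(284,367),(477,367))]
a=(q[0]+q[1])/2;b=(q[2]+q[3])/2;e=q[1]-q[0]
print(a,b,np.linalg.norm(a-b),np.linalg.norm(e),np.degrees(np.arctan2(e[1],e[0])))
u=np.array([np.cos(np.radians(164.75)),np.sin(np.radians(164.75))]);print('bay',a-.02*u,b-.024*u)
```

```text
[ 0.44331345 -0.08734816] [ 0.43978198 -0.08638431] 0.0036606487287118485 0.03535298104193996 74.7391137910498
bay [ 0.4626092  -0.09260879] [ 0.46293687 -0.09269706]
```

```bash
python3 -m crank '{"dr":[[0,0,0],[0,0,0],[0,0,0],[0,0,0],[0,0,0],[0,0,0]],"travel":[[0,0,0.012],[0,0,0.024],[0,0,0.036],[0,0,0.045],[0,0,0.05],[0,0,0.05]],"hand":[0.045,0.045,0.045,0.045,0.045,0.045]}'
python3 - <<'E'
from workcell import bot,eyes
from h import *
plan(bot,[(.4612,-.092,.0493,74.7)])
snap(eyes,bot,'side','s10'); crop('s10',190,150,360,280,4.5,'s10c')
E
```

```text
clock: 20.32
eef_pos: [0.461, -0.0926, 0.0539]
tool_rot: [0.133, 0.991, 0.0, -0.0]
ft_force: [-0.1, 0.3, -1.8]
grip_width: 0.0569
now [ 0.461  -0.0926  0.0539] psi 74.7 q [-11.4  19.7 -20.5  49.9   0.    3.9] F [-0.1  0.3 -1.8] w 0.0569 t 20.325
dr [-0.0, -0.0009, 0.0] travel [-0.0001, 0.0007, 0.0046]
```

View pics/s10c.png

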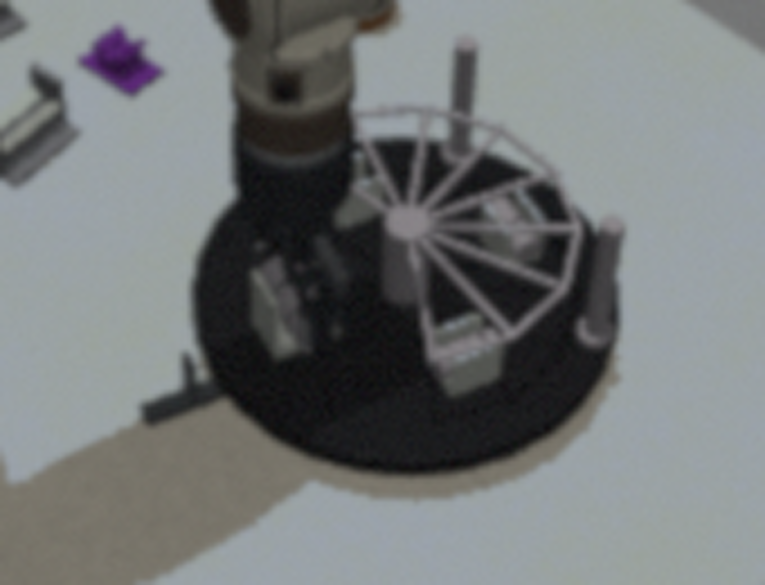

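The jar is between the cheeks with no side force. I lower the last few mm until it touches.

```bash
python3 -m crank '{"dr":[[0,0,0],[0,0,0],[0,0,0]],"travel":[[0,0,0.002],[0,0,0.004],[0,0,0.004]],"hand":[0.045,0.045,0.045]}'
python3 - <<'E'
from workcell import bot,eyes
from h import *
plan(bot,[])
E
```

```text
clock: 20.75
eef_pos: [0.4612, -0.0926, 0.0503]
tool_rot: [0.133, 0.991, -0.0, -0.0]
ft_force: [0.2, -0.7, -1.3]
grip_width: 0.0569
now [ 0.4612 -0.0926  0.0503] psi 74.71 q [-11.4  20.  -20.7  49.3  -0.    3.9] F [ 0.2 -0.7 -1.3] w 0.0569 t 20.75
```

```bash
python3 -m crank '{"dr":[[0,0,0],[0,0,0],[0,0,0]],"travel":[[0,0,0.001],[0,0,0.002],[0,0,0.002]],"hand":[0.045,0.045,0.045]}'
python3 - <<'E'
from workcell import bot,eyes
from h import *
plan(bot,[])
E
```

```text
clock: 21.12
eef_pos: [0.4614, -0.0927, 0.0493]
tool_rot: [0.133, 0.991, -0.0, 0.0]
ft_force: [-2.8, 1.4, 5.9]
grip_width: 0.0568
now [ 0.4614 -0.0927  0.0493] psi 74.7 q [-11.4  20.  -20.8  49.1  -0.    3.9] F [-2.8  1.4  5.9] w 0.0568 t 21.125
```

The jar touches down at TCP z 0.0493, as predicted. I release it and check before lifting.

```bash
python3 -m crank '{"dr":[[0,0,0],[0,0,0],[0,0,0],[0,0,0],[0,0,0],[0,0,0]],"travel":[[0,0,0],[0,0,0],[0,0,0],[0,0,0],[0,0,0],[0,0,0]],"hand":[0.06,0.064,0.07,0.076,0.08,0.08]}'
python3 - <<'E'
from workcell import bot,eyes
from h import *
plan(bot,[])
snap(eyes,bot,'wrist','w16'); crop('w16',130,130,390,330,3,'w16c')
E
```

```text
clock: 21.88
eef_pos: [0.4613, -0.0926, 0.0483]
tool_rot: [0.133, 0.991, 0.0, -0.0]
ft_force: [0.3, -0.7, -1.9]
grip_width: 0.0803
now [ 0.4613 -0.0926  0.0483] psi 74.71 q [-11.4  20.1 -20.9  49.    0.    3.9] F [ 0.3 -0.7 -1.9] w 0.0803 t 21.875
```

View pics/w16c.png

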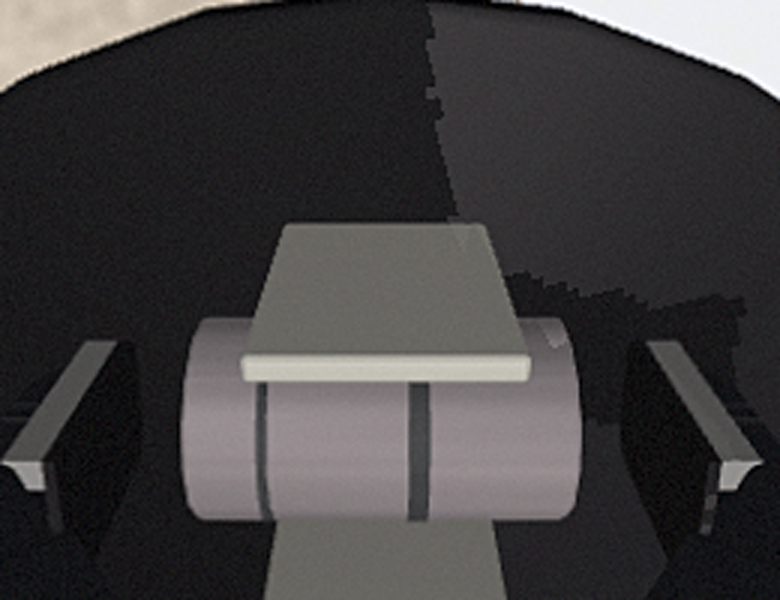

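The jar lies in the bay and both fingers are clear of it. I lift straight up.

```bash
python3 -m crank '{"dr":[[0,0,0],[0,0,0],[0,0,0],[0,0,0],[0,0,0],[0,0,0],[0,0,0]],"travel":[[0,0,-0.02],[0,0,-0.05],[0,0,-0.09],[0,0,-0.14],[0,0,-0.17],[0,0,-0.17],[0,0,-0.17]],"hand":[0.08,0.08,0.08,0.08,0.08,0.08,0.08]}'
python3 - <<'E'
from workcell import bot,eyes
from h import *
plan(bot,[])
snap(eyes,bot,'wrist','w17'); crop('w17',130,80,390,330,3,'w17c')
snap(eyes,bot,'side','s11'); crop('s11',190,150,360,280,4.5,'s11c')
snap(eyes,bot,'scene','sc3')
E
```

```text
clock: 22.8
eef_pos: [0.4607, -0.0925, 0.2174]
tool_rot: [0.133, 0.991, 0.0, -0.001]
ft_force: [-0.8, -0.4, 0.3]
grip_width: 0.0797
now [ 0.4607 -0.0925  0.2174] psi 74.7 q [-11.4  10.8  -5.6  73.7   0.    3.9] F [-0.8 -0.4  0.3] w 0.0797 t 22.8
```

View pics/w17c.png

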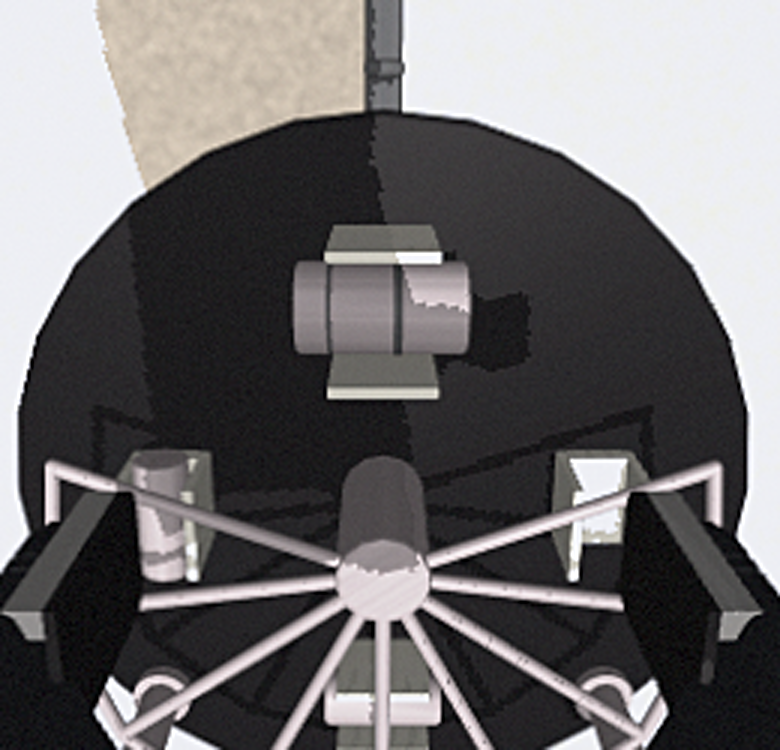

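View pics/s11c.png

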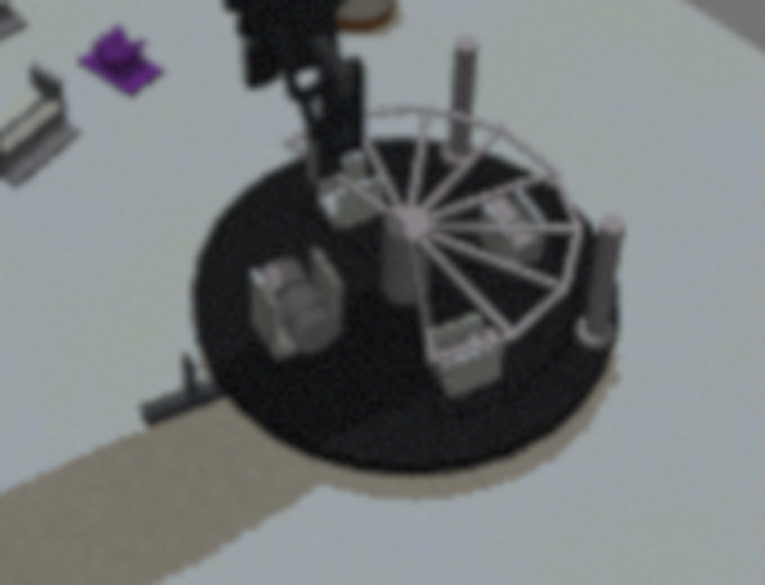

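View pics/sc3.png

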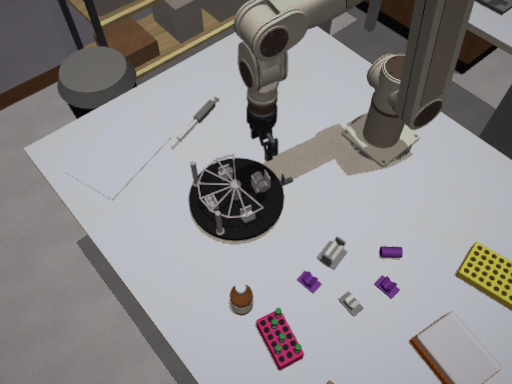

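The jar is centred between the cheeks: in the crop its ends are at u 294 and 470 (middle 382), and the cheeks' middle is at 384. The bay is in line with the pointer at (384,68), and the bottle, rack and pipette are at their old pixels. The arm is clear of everything, so I hand in.

```bash
python3 -c "
from workcell import job
print(job.job_done())"
```

```text
the job is handed in; nothing more can be done
None
```

The jar is lying in the wide bay with the bay at the pointer, and I handed the job in at about 23 s of the 72 s allowed; no verdict is reported.

- **Carousel:** I turned it about 126° counter-clockwise by post B, with the jaws closed loosely around the post. Afterwards the bay measured about 164.8°, against 164.6° to 165.2° for the pointer from different pictures. That is within 0.5°, less than 1 mm at the bay.
- **Jar onto the rest:** I took the jar by its sides, set it on the grey rest and let go. It lay about 2 mm from the rest's centre and within about 1° of its axis.
- **Jar into the bay:** I gripped it again by its two ends and lowered it between the cheeks. It touched down at the predicted height with about 6 N of vertical force, and I released it there.
- **Last checks:** In the final pictures the jar lies about 1 mm from the middle of the bay. The arm is clear of everything, with only noise on the force reading. The bottle, rack and pipette are where they started.

No check failed. The two fixed cameras disagreed by 2–5 mm on most points and about 9 mm on the pointer, and the pose readings varied by up to about 2 mm. For the grasps and placings I therefore relied on the wrist camera, and on contact force for the final heights.

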